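# Put the joiner's tools back into the inlaid tool tray

## Robot

A 6-joint arm with a two-finger parallel gripper is mounted at the origin on the work surface. World frame = base frame: x ahead of the robot, y to its left, z up, the work surface at z = 0. Lengths are in m, angles in rad, forces in N, time in s.
With the tool pointing down it reaches from about 0.325 to 0.775 m from the base axis. Payload 5.5 kg.
Tool frame: the origin (TCP) lies between the finger pads; the fingertips stand 11 mm ahead of it and the grasp point (between the pads) lies 8 mm behind it; x points along the fingers, z is the direction in which the jaws open and shut, and the axes are right-handed (so a half turn about x gives the same grasp; the last joint's range is limited). The gripper opens to 85 mm and grips with 20 to 120 N. Pads are 22 mm wide; open, the fingers measure 114 mm over their backs; the gripper's body (76 mm by 85 mm) begins 54 mm behind the grasp point. The pads swing forward as they close: fully open they stand 13 mm farther back than shut.
Start: joints at [1.066, 0.091, 1.231, -0, 1.82, -0.057], TCP at [0.26, 0.541, 0.242] pointing down, gripper open.
Joint ranges: [-2.87, 2.87], [-0.86, 2.18], [0.17, 2.46], [-1.51, 4.65], [0.06, 2.69], [-2.65, 2.65]. Speed limits (rad/s): [2.57, 2.57, 3.01, 3.14, 3.14, 3.14].

## Interface

Orientations are given as a unit quaternion [x, y, z, w].
In Python, from cell import monitor, optics, ticket gives the robot as it stands.
- The arm moves only by the tool jog_arm, never from a script. Its argument "steps" is a list of rows, each an object with "slide": the shift along the tool's x, y, z each as a share of 0.04 m, from -1 to 1, a list of three; "rot": the turn, a rotation vector about the tool's x, y, z each as a share of 4 degrees, from -1 to 1, a list of three. In form: [{"slide": [x, y, z], "rot": [rx, ry, rz]}, ...]. A call has 1 to 5 rows; each row shifts and turns the commanded pose from where the row before left it, along the tool's axes as they then stand; what a row does not reach is not made up. A row lasts 1/10 s, in which the tool goes at most 50 mm and 8.59 degrees, less where a joint would pass 70% of its speed; a pose out of reach is approached as far as the arm can. A call with a number of a shift or a turn outside -1 to 1 is refused whole. A call with a gripper value outside its range is refused whole. "fingers" is the gripper command: -1 is fully open, 1 is shut, values between are in proportion, set as the call begins (left out, the last holds). The fingers move at their own pace and stop on an object; "squeeze" is the grip in N (left out, the last holds). Time passes only in rows, so rows that do not move let the fingers close. It gives the time, the measured TCP pose, the force and the opening at its end, in the units of the state.
- monitor.sense(): the state, without advancing time (a new reading comes with each control period).
- optics.capture(name): name is "scene" or "side" or "wrist"; returns a dict with "pixels" (420x560x3 uint8, blue, green, red), "fx", "fy", "cx", "cy" (pixels), "k1" (the pictures are not rectified: a ray, as slopes to the right and down, at radius r is drawn at 1 + k1 r^2 times it, then the intrinsics apply), "view" (4x4, takes a point from world to camera coordinates); the wrist camera has in their place "mount" (4x4, takes a point from camera to tool coordinates, whose origin is the TCP and whose axes are the tool frame's). Camera axes: x right, y down, z forward; pixel columns grow to the right and rows downward; lengths in m; the calibration is good to about 2 mm. A picture is of the moment at which its call begins: read the wrist's pose just before it. There is no depth.
- ticket.finish_job(): hands the job in, once; it reports no verdict.
The state is a dict: "time_s": time; "joints": joint angles; "joint_velocities": joint speeds; "joint_efforts": joint torques, N m; "position": TCP position; "ee_rot": TCP orientation; "wrist_force": force on the tool from outside, world axes, zero at the start; "moment": the same for the moment, N m; "opening": finger opening in m.
Only numpy, scipy, OpenCV 4.12 (cv2) and the standard library are available. Lean on these libraries where they do the work, as an engineer would, in place of code of your own. Each camera call takes 0.05 s, during which the arm holds its last target.

## Task

Tidy the bench: put the small tape measure, the palm plane, the clamping square and the small hole saw back into the tool tray, each set down flat on the floor of the cut-out made for its shape (the hole saw standing mouth up as it is now), and do not drop them. The large tape measure and the large hole saw belong to another kit and have no place in this tray: leave them where they are.

Things in the scene. Friction and masses are not known exactly. Their poses are not given: they have to be found in the camera images.
- tape: the small pocket tape measure lying on its side: a rounded block 68 mm (x) by 62 mm (y), 38 mm high, black with a round yellow disc on top. Origin: centre of its underside, z up. Loose, about 0.3 kg; grip it across its 62 mm.
- plane: palm block plane, sole down: steel, 90 mm long (x) by 42 mm wide (y); side walls 28 mm high from x = -40 to +32 mm; a sloping brass cap and, at +x, a wooden knob rise to about 40 mm along the middle. Origin: centre of its sole, z up. Loose, about 0.4 kg; grip it across the 42 mm side walls.
- square: L-shaped aluminium clamping square lying flat, 28 mm thick, legs 90 mm long outside and 28 mm wide. Origin: underside, middle of the 90 x 90 mm outer square; z up. Corner at (-45,-45) mm; one leg spans x -45..45, y -45..-17, the other x -45..-17, y -45..45. Loose, 0.2 kg; grip a leg across its 28 mm, e.g. at (10,-31), clear of the inner corner.
- saw: the small hole saw, a thin-walled steel cup 51 mm in diameter and 42 mm high (teeth to 44.5 mm) standing with its open, toothed mouth up. Origin: centre of its underside, z up. Loose, about 0.12 kg; grip it across the outside.
- big_tape: the large tape measure, same make but 92 x 86 mm and 46 mm high; no cut-out fits it and it stays where it lies. Origin: centre of its underside, z up. Loose, 0.55 kg.
- big_saw: the large hole saw, same make but 80 mm in diameter, 42 mm high (teeth to 44.5 mm); no cut-out fits it and it stays where it stands. Origin: centre of its underside, z up. Loose, 0.25 kg.
- inlay_tape: Inlay for the small tape measure, 126 mm square, 24 mm thick, fixed flush with the rim of the tool tray (four, two by two, order changes). Origin: centre of underside, 3 mm above the bench; z up. Dark top; light floor of the 12 mm deep cut-out at z = +12 mm. Cut-out: a nearly square rectangle, 84 mm (x) by 78 mm (y), centred.
- inlay_plane: Inlay for the plane, 126 mm square, 24 mm thick, fixed flush with the rim of the tool tray (four, two by two, order changes). Origin: centre of underside, 3 mm above the bench; z up. Dark top; light floor of the 12 mm deep cut-out at z = +12 mm. Cut-out: a long rectangle, 106 mm (x) by 58 mm (y), centred; the plane may point either way along it.
- inlay_square: Inlay for the square, 126 mm square, 24 mm thick, fixed flush with the rim of the tool tray (four, two by two, order changes). Origin: centre of underside, 3 mm above the bench; z up. Dark top; light floor of the 12 mm deep cut-out at z = +12 mm. Cut-out: an L, 106 x 106 mm outside, centred, arms 44 mm wide, corner at (-53,-53) mm; the square lies with its x, y along the inlay's.
- inlay_saw: Inlay for the small hole saw, 126 mm square, 24 mm thick, fixed flush with the rim of the tool tray (four, two by two, order changes). Origin: centre of underside, 3 mm above the bench; z up. Dark top; light floor of the 12 mm deep cut-out at z = +12 mm. Cut-out: a circle 67 mm in diameter, centred.
Mind the look-alikes: they are no part of the job. What is shaped like the plane but pink is not meant. Leave any brown look-alike of the inlay_plane alone.

How it is judged:
By the outcome, as a careful person would: the job done as asked, in the order asked, and still so for the second after the job is handed in, with the robot touching nothing.
It also fails if it takes over 109 s, if anything falls off the work surface, if the arm or the gripper's body presses on something with over 40 N, if the wrist force passes 120 N, or if a joint passes its speed limit or range.

## Working session

There is one attempt and no reset: what is moved stays moved. The work goes in short steps, Python scripts to look and compute and a tool call to move; the robot and the scene stay as the last step left them, time stands still between calls to the robot, and variables do not carry over. Pictures are saved under pics/ and viewed, and the job is handed in when it is done.

Besides the shell and the picture viewer there is one more tool, called after "Emit:" as name(argument=value, ...) on one line, values as JSON. jog_arm: Moves the arm, as the interface text tells. Shift numbers are shares of 0.04 m and turn numbers shares of 4 degrees, none past 1 either way. Its arguments: {"type":"object","properties":{"steps":{"type":"array"},"fingers":{"type":"number"},"squeeze":{"type":"number"}},"required":["steps"]}

```bash
ls; mkdir -p pics
python3 - <<'E'
from cell import monitor, optics, ticket
import cv2,numpy as np
s=monitor.sense();print(s)
for n in ("scene","side","wrist"):
    c=optics.capture(n);cv2.imwrite(f"pics/{n}0.png",c["pixels"]);print(n,{k:(v if np.isscalar(v) else np.round(v,4).tolist()) for k,v in c.items() if k!="pixels"})
E
```

```text
pics
{'time_s': 0.0, 'joints': array([ 1.06630580e+00,  9.18772378e-02,  1.23192438e+00, -1.20770940e-05,
        1.81976836e+00, -5.66982829e-02]), 'joint_velocities': array([-8.33790075e-04,  1.63424422e-03, -4.00444470e-04, -9.47152001e-04,
       -1.18360496e-03, -8.39878556e-05]), 'joint_efforts': array([-8.54371810e-04, -4.58730412e+01, -4.18027604e+01, -2.22122794e-04,
        1.17246332e-02,  1.59782689e-05]), 'position': array([0.25966384, 0.54061251, 0.24111809]), 'ee_rot': array([-0.37684547,  0.59914514,  0.37616201,  0.59792536]), 'wrist_force': array([ 0.30987043,  0.13490744, -0.3238877 ]), 'moment': array([ 0.039706  , -0.02578326,  0.01935139]), 'opening': 0.08560134357635521}
scene {'fx': 472.16233987334095, 'fy': 472.16233987334095, 'cx': 286.6902766173706, 'cy': 206.29868940090813, 'k1': -0.07617930810411225, 'view': [[0.7995, 0.6006, 0.0073, -0.3636], [0.4971, -0.6548, -0.5693, -0.2199], [-0.3371, 0.4588, -0.8221, 1.2467], [0.0, 0.0, 0.0, 1.0]]}
side {'fx': 477.09546282436537, 'fy': 477.09546282436537, 'cx': 272.9413111504349, 'cy': 213.58976698045436, 'k1': 0.05275909900674267, 'view': [[0.9753, -0.2197, -0.0218, -0.4539], [-0.1719, -0.6935, -0.6996, 0.1087], [0.1386, 0.6861, -0.7142, 1.3256], [0.0, 0.0, 0.0, 1.0]]}
wrist {'fx': 337.3212838716202, 'fy': 337.3212838716202, 'cx': 275.2186908510295, 'cy': 211.76766479600374, 'k1': -0.024013225090276293, 'mount': [[-0.0002, -0.3181, 0.948, -0.131], [0.0018, -0.948, -0.3181, 0.0821], [1.0, 0.0017, 0.0008, -0.0002], [0.0, 0.0, 0.0, 1.0]]}
```

View pics/scene0.png

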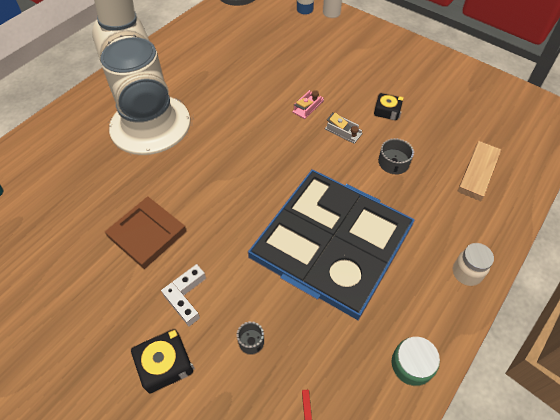

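View pics/side0.png

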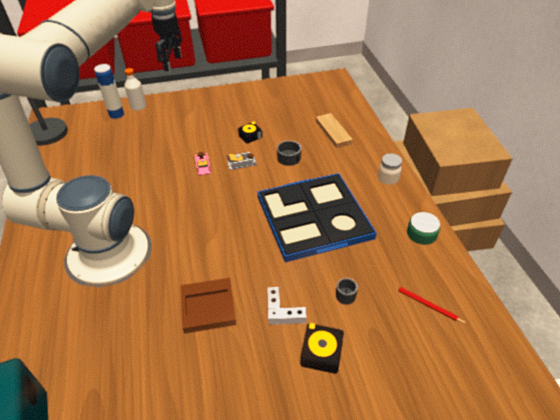

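View pics/wrist0.png

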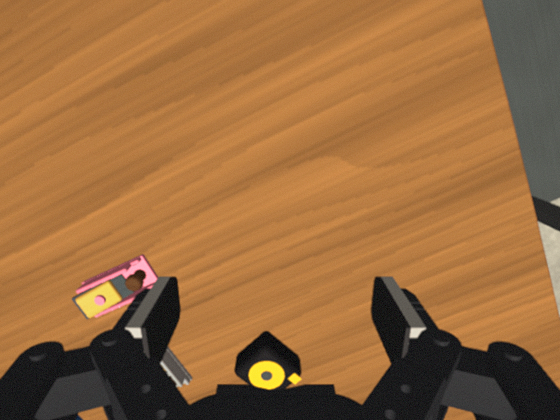

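The scene view shows these items:
- Small tape (389,105), with the real steel plane at (343,127) and a pink look-alike at (308,103).
- Big saw (396,156) and tray (330,243).
- Square (184,292), small saw (250,338) and big tape (162,360).
- A brown look-alike inlay at (146,232).

Next I'll enlarge the crops to confirm which is which.

```bash
cat > h.py <<'E'
import cv2,numpy as np
from scipy.spatial.transform import Rotation as R
from cell import monitor, optics, ticket
def cam(n):
    s=monitor.sense(); c=optics.capture(n)
    if n=="wrist":
        T=np.eye(4);T[:3,:3]=R.from_quat(s["ee_rot"]).as_matrix();T[:3,3]=s["position"]
        c["c2w"]=T@np.array(c["mount"])
    else: c["c2w"]=np.linalg.inv(np.array(c["view"]))
    return c
def ray(c,uv):
    K=np.array([[c["fx"],0,c["cx"]],[0,c["fy"],c["cy"]],[0,0,1]])
    p=cv2.undistortPoints(np.array(uv,float).reshape(-1,1,2),K,np.array([c["k1"],0,0,0,0.])).reshape(-1,2)
    d=np.c_[p,np.ones(len(p))]@c["c2w"][:3,:3].T
    return c["c2w"][:3,3],d
def onz(c,uv,z):
    o,d=ray(c,uv); return o+d*((z-o[2])/d[:,2])[:,None]
def px(c,P):
    K=np.array([[c["fx"],0,c["cx"]],[0,c["fy"],c["cy"]],[0,0,1]])
    w2c=np.linalg.inv(c["c2w"])
    return cv2.projectPoints(np.array(P,float).reshape(-1,1,3),cv2.Rodrigues(w2c[:3,:3])[0],w2c[:3,3],K,np.array([c["k1"],0,0,0,0.]))[0].reshape(-1,2)
def crop(c,x0,y0,x1,y1,f,name,interp=cv2.INTER_CUBIC):
    cv2.imwrite("pics/"+name,cv2.resize(c["pixels"][y0:y1,x0:x1],None,fx=f,fy=f,interpolation=interp))
E
python3 - <<'E'
from h import *
c=cam("scene"); crop(c,280,80,420,180,5,"a1.png"); crop(c,120,240,280,400,3.7,"a2.png"); crop(c,240,160,420,320,3.7,"a3.png")
for n,uv in dict(tape=(389,105),plane=(343,127),pink=(308,103),bigsaw=(396,156),square=(184,292),saw=(250,338),bigtape=(162,360),tray=(330,243),brown=(146,232)).items(): print(n,onz(c,[uv],.03).round(3))
E
```

```text
tape [[0.483 0.417 0.03 ]]
plane [[0.429 0.273 0.03 ]]
pink [[0.307 0.291 0.03 ]]
bigsaw [[0.586 0.27  0.03 ]]
square [[ 0.424 -0.302  0.03 ]]
saw [[ 0.589 -0.295  0.03 ]]
bigtape [[ 0.487 -0.427  0.03 ]]
tray [[ 0.594 -0.031  0.03 ]]
brown [[ 0.26 -0.25  0.03]]
```

View pics/a1.png

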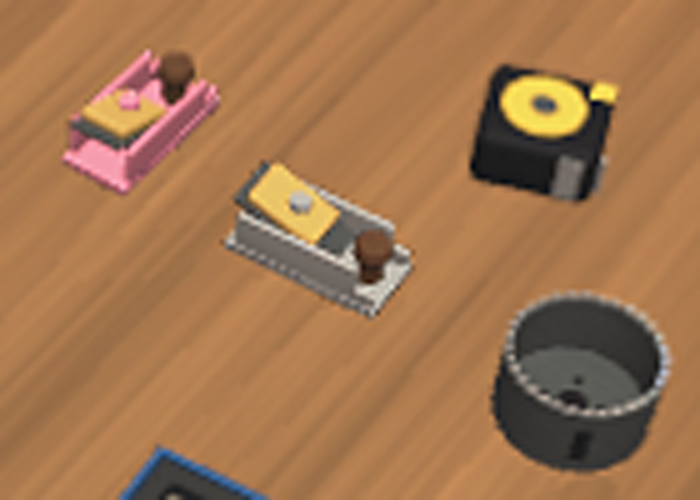

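View pics/a2.png

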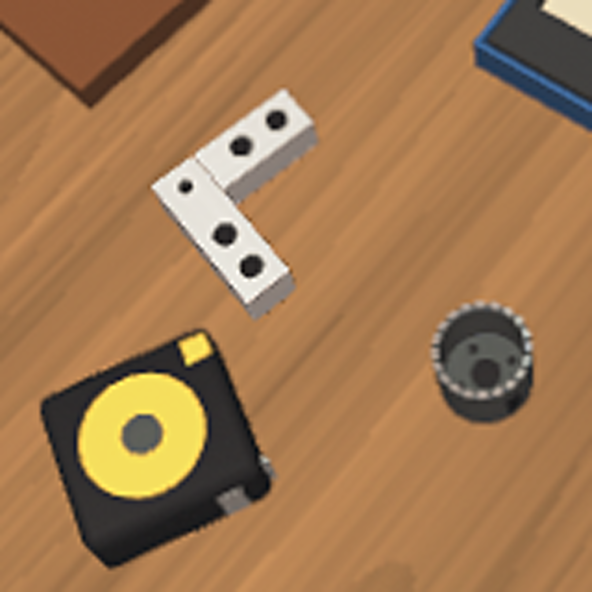

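View pics/a3.png

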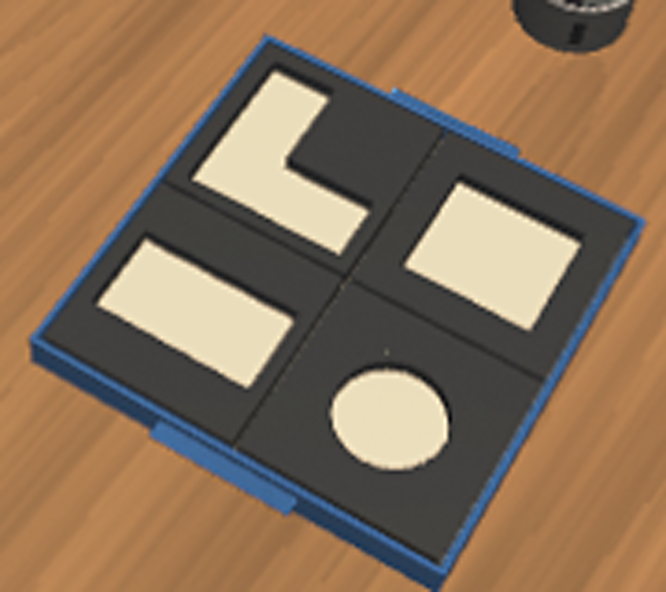

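```bash
cat >> h.py <<'E'
def blobs(c,mask,z,amin=60,roi=None):
    if roi is not None:
        m=np.zeros_like(mask);x0,y0,x1,y1=roi;m[y0:y1,x0:x1]=mask[y0:y1,x0:x1];mask=m
    out=[]
    for k in cv2.findContours(mask,cv2.RETR_EXTERNAL,cv2.CHAIN_APPROX_NONE)[0]:
        if cv2.contourArea(k)<amin: continue
        P=onz(c,k.reshape(-1,2),z)[:,:2]
        r=cv2.minAreaRect((P*1000).astype(np.float32)); out.append((k,P,r))
    return out
E
python3 - <<'E'
from h import *
for n in ("scene","side"):
    c=cam(n); hsv=cv2.cvtColor(c["pixels"],cv2.COLOR_BGR2HSV)
    print(n)
    m=((hsv[...,1]<70)&(hsv[...,2]>190)).astype(np.uint8)
    for k,P,r in blobs(c,m,.015,100):
        if 0.3<P[:,0].mean()<.9 and abs(P[:,1].mean())<.5: print(" pale",k.reshape(-1,2).mean(0).round(),np.round(r[0],1),np.round(r[1],1),round(r[2],1))
    m=((hsv[...,0]>100)&(hsv[...,0]<120)&(hsv[...,1]>120)&(hsv[...,2]>60)).astype(np.uint8)
    for k,P,r in blobs(c,m,.027,100):
        if 0.3<P[:,0].mean()<.9 and abs(P[:,1].mean())<.5: print(" blue",np.round(r[0],1),np.round(r[1],1),round(r[2],1))
    m=((hsv[...,0]>20)&(hsv[...,0]<35)&(hsv[...,1]>140)&(hsv[...,2]>150)).astype(np.uint8)
    for k,P,r in blobs(c,m,.038,15):
        if 0.3<P[:,0].mean()<.9 and abs(P[:,1].mean())<.6: print(" yellow",k.reshape(-1,2).mean(0).round(),np.round(r[0],1),np.round(r[1],1),round(r[2],1))
E
```

```text
scene
 pale [418. 357.] [ 863.7 -128.3] [77.  76.6] 76.2
 pale [184. 291.] [ 428.5 -288.9] [91.4 90.8] 79.5
 pale [474. 271.] [873.8 105.9] [60.2 26.3] 19.8
 pale [345. 273.] [655.5 -64.1] [61.8 60.2] 64.5
 pale [479. 255.] [866.7 147.4] [59.8 58.9] 50.3
 pale [292. 244.] [525.8 -74.3] [102.6  51.4] 4.5
 pale [373. 229.] [644.8  65. ] [82.3 68.6] 4.6
 pale [316. 205.] [515.3  54.5] [102.8  97. ] 4.4
 blue [587.7 -12.5] [266.7 285. ] 4.7
 yellow [158. 357.] [ 479.5 -428. ] [59.2 60.7] 44.1
 yellow [172. 334.] [ 469.7 -380.2] [13.5 12.8] 66.3
 yellow [338. 120.] [409.8 280.2] [26.6 46.4] 80.6
 yellow [388. 101.] [475.9 422.5] [40.5 41.4] 89.0
side
 pale [282. 307.] [ 436.2 -281.4] [91.3 90.5] 77.7
 pale [300. 233.] [528.3 -68.7] [96.7 42.8] 4.9
 pale [343. 222.] [658.2 -58. ] [43.3 57.2] 76.1
 pale [425. 222.] [ 884.1 -109.1] [74.3 76.5] 76.3
 pale [284. 206.] [517.6  61.3] [96.  89.3] 4.2
 pale [326. 193.] [648.   71.9] [73.7 60.5] 4.1
 blue [584.7 -15.7] [268.5 278.9] 4.4
 yellow [322. 343.] [ 484.5 -421.5] [61.6 63.1] 76.7
 yellow [312. 326.] [ 473.9 -372.7] [13.4 11.6] 74.2
 yellow [235. 157.] [403.8 281.9] [21.  43.7] 58.7
 yellow [250. 127.] [483.1 432.7] [59.2 44.1] 27.7
```

```bash
cat >> h.py <<'E'
def state():
    s=monitor.sense(); M=R.from_quat(s["ee_rot"]).as_matrix()
    phi=np.degrees(np.arctan2(M[1,2],M[0,2]))
    print("t %.2f pos %s phi %.2f tilt(x) %s F %s open %.4f j1 %.2f j6 %.2f"%(s["time_s"],s["position"].round(4),phi,M[:,0].round(3),s["wrist_force"].round(1),s["opening"],s["joints"][0],s["joints"][5]))
    return s,M,phi
def plan(x,y,z,phi,n=None,pos=None,quat=None):
    """rows from now to tcp (x,y,z), jaw axis phi deg (tool down)"""
    s,M0,p0=state(); P0=s["position"]
    c,q=np.cos(np.radians(phi)),np.sin(np.radians(phi))
    M1=np.array([[0,-q,c],[0,c,q],[-1,0,0]]) .T if False else np.column_stack([[0,0,-1],[-q,c,0],[c,q,0]])
    rv=R.from_matrix(M0.T@M1).as_rotvec(degrees=True)
    D=np.array([x,y,z])-P0
    k=max(np.abs(D).max()/.038,np.linalg.norm(D)/.048,np.abs(rv).max()/3.9,1) if n is None else n
    k=int(np.ceil(k)); Mr=M0
    print(k,"rows; rot each",(rv/k/4).round(3))
    dR=R.from_rotvec(rv/k,degrees=True).as_matrix()
    for i in range(k):
        d=Mr.T@D/k/.04; print('{"slide":%s,"rot":%s}'%(d.round(3).tolist(),(rv/k/4).round(3).tolist())); Mr=Mr@dR
E
python3 - <<'E'
from h import *
plan(.478,.422,.17,57.8)
E
```

```text
t 0.30 pos [0.2597 0.5408 0.2419] phi 64.34 tilt(x) [-0.    -0.001 -1.   ] F [-0.4 -0.1 -1. ] open 0.0854 j1 1.07 j6 -0.06
6 rows; rot each [ 0.273 -0.002  0.   ]
{"slide":[0.299, -1.034, -0.052],"rot":[0.273, -0.002, 0.0]}
{"slide":[0.299, -1.035, -0.033],"rot":[0.273, -0.002, 0.0]}
{"slide":[0.299, -1.035, -0.013],"rot":[0.273, -0.002, 0.0]}
{"slide":[0.299, -1.035, 0.007],"rot":[0.273, -0.002, 0.0]}
{"slide":[0.299, -1.035, 0.027],"rot":[0.273, -0.002, 0.0]}
{"slide":[0.299, -1.034, 0.046],"rot":[0.273, -0.002, 0.0]}
```

Emit:
jog_arm(steps=[{"slide": [0.35, -1, -0.05], "rot": [0, 0, 0]}, {"slide": [0.35, -1, -0.05], "rot": [0, 0, 0]}, {"slide": [0.35, -1, -0.05], "rot": [0, 0, 0]}, {"slide": [0.35, -1, -0.05], "rot": [0, 0, 0]}, {"slide": [0.35, -1, -0.05], "rot": [0, 0, 0]}])

```text
time_s: 0.8
position: [0.437, 0.4443, 0.1717]
ee_rot: [-0.377, 0.598, 0.377, 0.599]
wrist_force: [0.3, 0.0, 0.5]
opening: 0.0851
```

Emit:
jog_arm(steps=[{"slide": [0.1, -1, 0.1], "rot": [0, 0, 0]}, {"slide": [0, 0, 0], "rot": [0, 0, 0]}, {"slide": [0, 0, 0], "rot": [0, 0, 0]}])

```text
time_s: 1.1
position: [0.474, 0.4309, 0.1677]
ee_rot: [-0.376, 0.599, 0.376, 0.598]
wrist_force: [-0.1, 0.2, 0.4]
opening: 0.0855
```

Run:
```python
from h import *
state();c=cam("wrist");cv2.imwrite("pics/w1.png",c["pixels"])
```

```text
t 1.10 pos [0.474  0.4309 0.1677] phi 64.24 tilt(x) [-0.001 -0.    -1.   ] F [-0.1  0.2  0.4] open 0.0855 j1 0.68 j6 -0.44
```

View pics/w1.png

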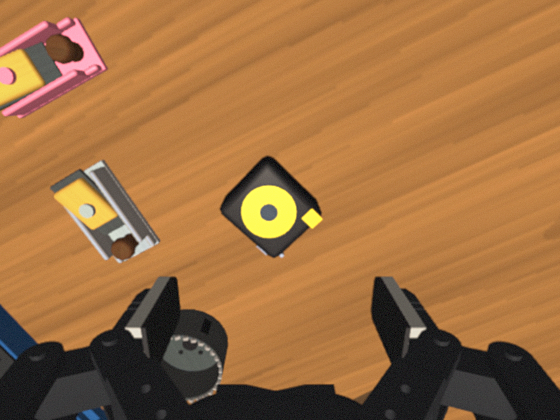

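Run:
```python
from h import *
c=cam("wrist");crop(c,200,140,340,270,5,"w2.png")
hsv=cv2.cvtColor(c["pixels"],cv2.COLOR_BGR2HSV)
y=((hsv[...,0]>20)&(hsv[...,0]<35)&(hsv[...,1]>140)&(hsv[...,2]>150))
wood=(hsv[...,1]>70)&(hsv[...,0]<20)&(hsv[...,2]>70)
for nm,m,z in (("yellow",y,.038),("obj",~wood,.038),("obj",~wood,.0)):
    for k,P,r in blobs(c,m.astype(np.uint8),z,60,(205,140,340,270)): print(nm,k.reshape(-1,2).mean(0).round(),P.mean(0).round(4),np.round(r[0],1),np.round(r[1],1),round(r[2],1))
```

```text
yellow [311. 219.] [0.4966 0.4531] [496.7 452.9] [13.4 13. ] 21.9
yellow [268. 212.] [0.4762 0.4236] [476.2 423.3] [45.1 44.9] 64.4
obj [271. 210.] [0.4764 0.4267] [476.7 426. ] [70.3 64. ] 20.3
obj [271. 210.] [0.4876 0.4208] [488. 420.] [80.5 73.3] 20.3
```

View pics/w2.png

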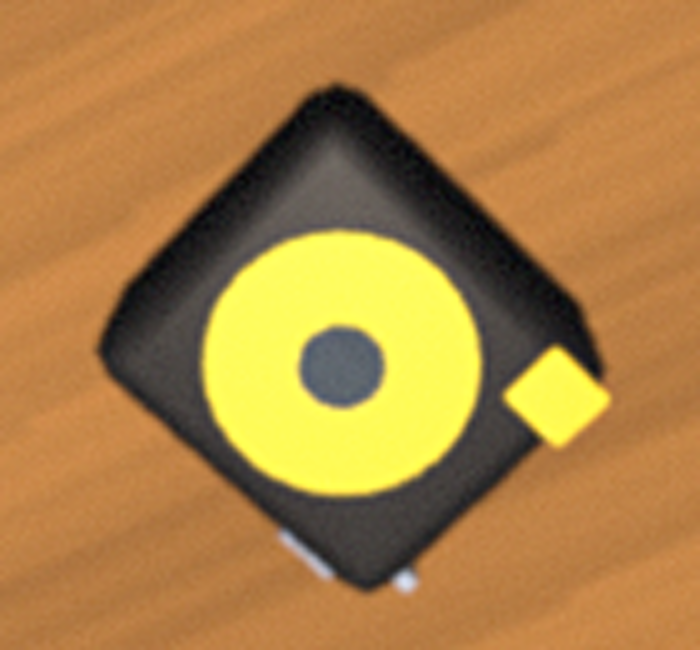

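Run:
```python
from h import *
plan(.478,.4245,.09,110.3)
```

```text
t 1.20 pos [0.4729 0.4321 0.1687] phi 64.38 tilt(x) [-0.     0.001 -1.   ] F [ 0.2 -0.7 -0.1] open 0.0855 j1 0.69 j6 -0.44
12 rows; rot each [-0.957  0.001 -0.   ]
{"slide":[0.164, -0.017, -0.01],"rot":[-0.957, 0.001, -0.0]}
{"slide":[0.164, -0.016, -0.011],"rot":[-0.957, 0.001, -0.0]}
{"slide":[0.164, -0.015, -0.012],"rot":[-0.957, 0.001, -0.0]}
{"slide":[0.164, -0.014, -0.013],"rot":[-0.957, 0.001, -0.0]}
{"slide":[0.164, -0.013, -0.014],"rot":[-0.957, 0.001, -0.0]}
{"slide":[0.164, -0.012, -0.015],"rot":[-0.957, 0.001, -0.0]}
{"slide":[0.164, -0.011, -0.015],"rot":[-0.957, 0.001, -0.0]}
{"slide":[0.164, -0.01, -0.016],"rot":[-0.957, 0.001, -0.0]}
{"slide":[0.164, -0.009, -0.017],"rot":[-0.957, 0.001, -0.0]}
{"slide":[0.164, -0.008, -0.017],"rot":[-0.957, 0.001, -0.0]}
{"slide":[0.164, -0.007, -0.018],"rot":[-0.957, 0.001, -0.0]}
{"slide":[0.164, -0.006, -0.018],"rot":[-0.957, 0.001, -0.0]}
```

Emit:
jog_arm(steps=[{"slide": [0.2, -0.02, -0.01], "rot": [-1, 0, 0]}, {"slide": [0.2, -0.02, -0.01], "rot": [-1, 0, 0]}, {"slide": [0.2, -0.02, -0.01], "rot": [-1, 0, 0]}, {"slide": [0.2, -0.02, -0.01], "rot": [-1, 0, 0]}, {"slide": [0.2, -0.01, -0.01], "rot": [-1, 0, 0]}])

```text
time_s: 1.7
position: [0.4751, 0.4297, 0.1288]
ee_rot: [-0.476, 0.522, 0.476, 0.523]
wrist_force: [0.4, 0.1, -0.1]
opening: 0.0851
```

Emit:
jog_arm(steps=[{"slide": [0.2, -0.01, -0.01], "rot": [-1, 0, 0]}, {"slide": [0.2, -0.01, -0.02], "rot": [-1, 0, 0]}, {"slide": [0.2, -0.01, -0.02], "rot": [-1, 0, 0]}, {"slide": [0.2, -0.01, -0.02], "rot": [-1, 0, 0]}, {"slide": [0.2, -0.01, -0.02], "rot": [-1, 0, 0]}])

```text
time_s: 2.2
position: [0.4773, 0.4263, 0.0889]
ee_rot: [0.56, -0.432, -0.56, -0.433]
wrist_force: [-0.6, -0.5, -0.4]
opening: 0.0855
```

Emit:
jog_arm(steps=[{"slide": [0, 0, -0.02], "rot": [-1, 0, 0]}, {"slide": [0, 0, -0.02], "rot": [-0.5, 0, 0]}, {"slide": [0, 0, 0], "rot": [0, 0, 0]}])

```text
time_s: 2.5
position: [0.4779, 0.4245, 0.089]
ee_rot: [0.581, -0.403, -0.581, -0.404]
wrist_force: [-0.1, -0.0, 0.3]
opening: 0.0854
```

Run:
```python
from h import *
state();c=cam("wrist");cv2.imwrite("pics/w3.png",c["pixels"]);state()
```

```text
t 2.50 pos [0.4779 0.4245 0.089 ] phi 110.47 tilt(x) [ 0.001  0.001 -1.   ] F [-0.1 -0.   0.3] open 0.0854 j1 0.67 j6 -1.26
t 2.55 pos [0.478  0.4245 0.089 ] phi 110.40 tilt(x) [ 0.001  0.001 -1.   ] F [ 0.3  0.4 -0.7] open 0.0856 j1 0.67 j6 -1.25
```

View pics/w3.png

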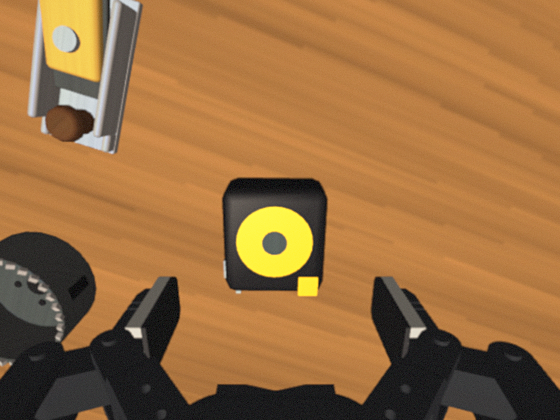

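The tape sits square and centred between the fingers, its disc at (274,242). I'll descend and grip it.

Emit:
jog_arm(steps=[{"slide": [0.5, 0, 0], "rot": [0, 0, 0]}, {"slide": [0.5, 0, 0], "rot": [0, 0, 0]}, {"slide": [0.4, 0, 0], "rot": [0, 0, 0]}, {"slide": [0.18, 0, 0], "rot": [0, 0, 0]}, {"slide": [0, 0, 0], "rot": [0, 0, 0]}])

```text
time_s: 3.05
position: [0.4781, 0.4232, 0.0237]
ee_rot: [-0.58, 0.405, 0.581, 0.403]
wrist_force: [-0.0, -0.1, 0.2]
opening: 0.0853
```

Emit:
jog_arm(steps=[{"slide": [0, 0, 0], "rot": [0, 0, 0]}, {"slide": [0, 0, 0], "rot": [0, 0, 0]}, {"slide": [0, 0, 0], "rot": [0, 0, 0]}, {"slide": [0, 0, 0], "rot": [0, 0, 0]}, {"slide": [0, 0, 0], "rot": [0, 0, 0]}], fingers=1, squeeze=50)

```text
time_s: 3.55
position: [0.4797, 0.4241, 0.0269]
ee_rot: [0.581, -0.403, -0.58, -0.405]
wrist_force: [-0.9, 0.9, 5.6]
opening: 0.061
```

Emit:
jog_arm(steps=[{"slide": [-0.25, 0, 0], "rot": [0, 0, 0]}, {"slide": [-0.5, 0, 0], "rot": [0, 0, 0]}, {"slide": [-0.75, 0, 0], "rot": [0, 0, 0]}, {"slide": [-0.5, 0, 0], "rot": [0, 0, 0]}, {"slide": [0, 0, 0], "rot": [0, 0, 0]}])

```text
time_s: 4.05
position: [0.4802, 0.4243, 0.109]
ee_rot: [0.581, -0.402, -0.58, -0.406]
wrist_force: [-0.3, 0.3, -1.5]
opening: 0.061
```

Run:
```python
from h import *
state();c=cam("wrist");cv2.imwrite("pics/w4.png",c["pixels"]);plan(.6,.2,.12,94.5)
```

```text
t 4.05 pos [0.4802 0.4243 0.109 ] phi 110.34 tilt(x) [ 0.005  0.004 -1.   ] F [-0.3  0.3 -1.5] open 0.0610 j1 0.67 j6 -1.26
t 4.10 pos [0.4795 0.4238 0.1064] phi 110.34 tilt(x) [ 0.002  0.001 -1.   ] F [ 0.9  0.6 -3.4] open 0.0605 j1 0.67 j6 -1.26
6 rows; rot each [0.66  0.002 0.005]
{"slide":[-0.057, -0.147, -1.049],"rot":[0.66, 0.002, 0.005]}
{"slide":[-0.057, -0.195, -1.041],"rot":[0.66, 0.002, 0.005]}
{"slide":[-0.057, -0.243, -1.031],"rot":[0.66, 0.002, 0.005]}
{"slide":[-0.057, -0.29, -1.019],"rot":[0.66, 0.002, 0.005]}
{"slide":[-0.057, -0.336, -1.004],"rot":[0.66, 0.002, 0.005]}
{"slide":[-0.057, -0.382, -0.988],"rot":[0.66, 0.002, 0.005]}
```

View pics/w4.png

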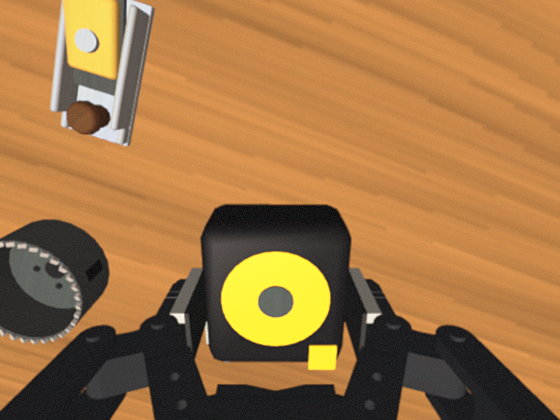

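Run:
```python
from h import *
for n in ("scene","side"):
    c=cam(n); hsv=cv2.cvtColor(c["pixels"],cv2.COLOR_BGR2HSV)
    m=((hsv[...,1]<90)&(hsv[...,2]>140)).astype(np.uint8)
    C=[]
    for k,P,r in blobs(c,m,.021,100):
        if 0.48<P[:,0].mean()<.72 and abs(P[:,1].mean())<.12: print(n,k.reshape(-1,2).mean(0).round(),np.round(r[0],1),np.round(r[1],1),round(r[2],1));C.append(r[0])
    C=np.array(C);print(C.mean(0))
```

```text
scene [345. 273.] [656.  -66.6] [60.9 63.1] 77.5
scene [293. 244.] [527.7 -77.1] [103.   52.9] 4.7
scene [373. 229.] [646.   61.3] [82.9 70.4] 4.6
scene [317. 205.] [517.3  51.1] [103.1  98.8] 4.7
[586.73403931  -7.82148838]
side [300. 233.] [526.5 -73.2] [104.6  50.7] 4.5
side [343. 222.] [655.6 -62.3] [59.6 60.4] 18.9
side [284. 206.] [516.1  55.3] [104.   97.4] 4.3
side [326. 193.] [645.2  65.6] [81.2 70.2] 4.4
[585.84146118  -3.64476967]
```

Run:
```python
from h import *
plan(.70,.09,.2,94.5)
```

```text
t 4.20 pos [0.4784 0.4229 0.1031] phi 110.34 tilt(x) [-0.002 -0.002 -1.   ] F [-0.5 -0.7 -3.5] open 0.0609 j1 0.67 j6 -1.26
9 rows; rot each [ 0.44  -0.002 -0.004]
{"slide":[-0.269, -0.255, -1.081],"rot":[0.44, -0.002, -0.004]}
{"slide":[-0.269, -0.288, -1.073],"rot":[0.44, -0.002, -0.004]}
{"slide":[-0.269, -0.321, -1.063],"rot":[0.44, -0.002, -0.004]}
{"slide":[-0.269, -0.354, -1.053],"rot":[0.44, -0.002, -0.004]}
{"slide":[-0.269, -0.386, -1.042],"rot":[0.44, -0.002, -0.004]}
{"slide":[-0.269, -0.418, -1.029],"rot":[0.44, -0.002, -0.004]}
{"slide":[-0.269, -0.449, -1.016],"rot":[0.44, -0.002, -0.004]}
{"slide":[-0.269, -0.481, -1.002],"rot":[0.44, -0.002, -0.004]}
{"slide":[-0.269, -0.511, -0.986],"rot":[0.44, -0.002, -0.004]}
```

Emit:
jog_arm(steps=[{"slide": [-0.25, -0.25, -0.9], "rot": [0.4, 0, 0]}, {"slide": [-0.25, -0.25, -0.95], "rot": [0.4, 0, 0]}, {"slide": [-0.25, -0.3, -0.95], "rot": [0.4, 0, 0]}, {"slide": [-0.25, -0.3, -0.95], "rot": [0.4, 0, 0]}, {"slide": [-0.25, -0.35, -0.95], "rot": [0.4, 0, 0]}])

```text
time_s: 4.7
position: [0.5894, 0.2591, 0.1525]
ee_rot: [-0.55, 0.445, 0.551, 0.442]
wrist_force: [0.6, 0.6, -3.3]
opening: 0.061
```

Emit:
jog_arm(steps=[{"slide": [-0.25, -0.4, -0.95], "rot": [0.4, 0, 0]}, {"slide": [-0.25, -0.4, -0.95], "rot": [0.4, 0, 0]}, {"slide": [-0.25, -0.45, -0.95], "rot": [0.4, 0, 0]}, {"slide": [-0.25, -0.45, -0.9], "rot": [0.4, 0, 0]}, {"slide": [-0.2, -0.45, -0.8], "rot": [0.35, 0, 0]}])

```text
time_s: 5.2
position: [0.7041, 0.0927, 0.2006]
ee_rot: [-0.518, 0.481, 0.52, 0.479]
wrist_force: [-0.2, 0.4, -1.6]
opening: 0.0608
```

Emit:
jog_arm(steps=[{"slide": [0, 0, 0], "rot": [0, 0, 0]}, {"slide": [0, 0, 0], "rot": [0, 0, 0]}])

```text
time_s: 5.4
position: [0.7036, 0.0937, 0.2001]
ee_rot: [-0.518, 0.481, 0.52, 0.479]
wrist_force: [0.0, 0.3, -2.1]
opening: 0.0609
```

Run:
```python
from h import *
state();c=cam("wrist");cv2.imwrite("pics/w5.png",c["pixels"]);state()
```

```text
t 5.40 pos [0.7036 0.0937 0.2001] phi 94.45 tilt(x) [-0.004 -0.    -1.   ] F [ 0.   0.3 -2.1] open 0.0609 j1 0.08 j6 -1.56
t 5.45 pos [0.7032 0.0948 0.2004] phi 94.54 tilt(x) [-0.004  0.    -1.   ] F [ 0.2 -0.4 -2.9] open 0.0609 j1 0.09 j6 -1.56
```

View pics/w5.png

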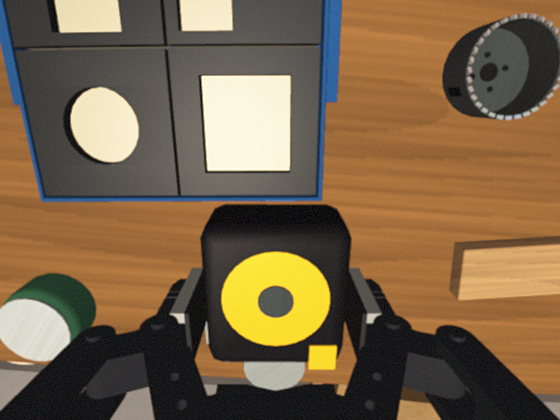

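Run:
```python
from h import *
c=cam("wrist"); hsv=cv2.cvtColor(c["pixels"],cv2.COLOR_BGR2HSV)
m=((hsv[...,1]<90)&(hsv[...,2]>140)).astype(np.uint8)
for z in (.015,.021,.027):
  for k,P,r in blobs(c,m,z,300,(40,55,320,190)): print(z,k.reshape(-1,2).mean(0).round(),np.round(r[0],1),np.round(r[1],1),round(r[2],1))
m=((hsv[...,0]>100)&(hsv[...,0]<125)&(hsv[...,1]>120)).astype(np.uint8)
state()
```

```text
0.015 [103. 125.] [656.3 -67.1] [64.  64.3] 58.0
0.015 [246. 122.] [644.9  63.4] [84.3 79.2] 4.7
0.021 [103. 125.] [655.6 -64.1] [62.8 63.1] 58.0
0.021 [246. 122.] [644.4  63.8] [82.7 77.7] 4.7
0.027 [103. 125.] [655.  -61.2] [61.6 61.8] 58.0
0.027 [246. 122.] [644.   64.3] [81.1 76.2] 4.7
t 5.50 pos [0.703  0.0955 0.2009] phi 94.59 tilt(x) [-0.004  0.    -1.   ] F [-0.4  0.1 -3. ] open 0.0610 j1 0.09 j6 -1.56
```

Run:
```python
from h import *
plan(.646,.0637,.075,94.6,4)
```

```text
t 5.50 pos [0.703  0.0955 0.2009] phi 94.59 tilt(x) [-0.004  0.    -1.   ] F [-0.4  0.1 -3. ] open 0.0610 j1 0.09 j6 -1.56
4 rows; rot each [-0.001  0.002 -0.013]
{"slide":[0.788, 0.368, -0.17],"rot":[-0.001, 0.002, -0.013]}
{"slide":[0.788, 0.369, -0.17],"rot":[-0.001, 0.002, -0.013]}
{"slide":[0.787, 0.37, -0.17],"rot":[-0.001, 0.002, -0.013]}
{"slide":[0.787, 0.371, -0.17],"rot":[-0.001, 0.002, -0.013]}
```

Emit:
jog_arm(steps=[{"slide": [0.8, 0.35, -0.16], "rot": [0, 0, 0]}, {"slide": [0.8, 0.35, -0.16], "rot": [0, 0, 0]}, {"slide": [0.8, 0.35, -0.16], "rot": [0, 0, 0]}, {"slide": [0.75, 0.35, -0.16], "rot": [0, 0, 0]}, {"slide": [0, 0, 0], "rot": [0, 0, 0]}])

```text
time_s: 6.0
position: [0.6441, 0.0653, 0.0693]
ee_rot: [-0.516, 0.483, 0.523, 0.476]
wrist_force: [0.1, 0.3, -4.0]
opening: 0.0606
```

Emit:
jog_arm(steps=[{"slide": [0, 0, 0], "rot": [0, 0, 0]}, {"slide": [0, 0, 0], "rot": [0, 0, 0]}])

```text
time_s: 6.2
position: [0.6519, 0.0659, 0.0804]
ee_rot: [0.521, -0.478, -0.518, -0.481]
wrist_force: [0.4, -0.0, -1.9]
opening: 0.061
```

Run:
```python
from h import *
for i in range(3):
    state();c=cam("side")
crop(c,250,160,390,265,5,"s5.png")
plan(.646,.0637,.0415,94.6,4)
```

```text
t 6.20 pos [0.6519 0.0659 0.0804] phi 94.61 tilt(x) [ 0.005  0.001 -1.   ] F [ 0.4 -0.  -1.9] open 0.0610 j1 0.05 j6 -1.60
t 6.25 pos [0.6522 0.0657 0.0806] phi 94.60 tilt(x) [ 0.006  0.    -1.   ] F [ 0.2 -0.1 -2.7] open 0.0608 j1 0.05 j6 -1.60
t 6.30 pos [0.6521 0.0655 0.0804] phi 94.59 tilt(x) [ 0.005  0.    -1.   ] F [-0.2 -0.5 -2.2] open 0.0612 j1 0.05 j6 -1.60
t 6.35 pos [0.6518 0.0653 0.0799] phi 94.58 tilt(x) [ 0.005  0.    -1.   ] F [ 0.1 -0.9 -2.8] open 0.0611 j1 0.05 j6 -1.60
4 rows; rot each [-0.002 -0.     0.016]
{"slide":[0.24, 0.038, -0.007],"rot":[-0.002, -0.0, 0.016]}
{"slide":[0.24, 0.038, -0.007],"rot":[-0.002, -0.0, 0.016]}
{"slide":[0.24, 0.038, -0.007],"rot":[-0.002, -0.0, 0.016]}
{"slide":[0.24, 0.037, -0.007],"rot":[-0.002, -0.0, 0.016]}
```

View pics/s5.png

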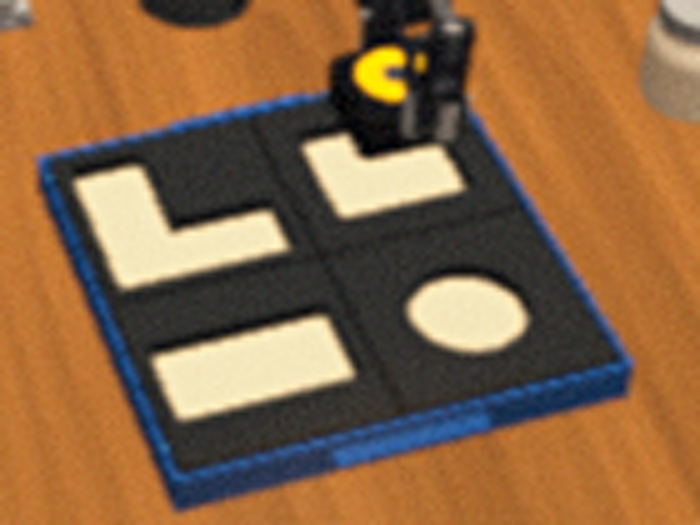

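Emit:
jog_arm(steps=[{"slide": [0.3, 0.05, -0.01], "rot": [0, 0, 0.02]}, {"slide": [0.3, 0.05, -0.01], "rot": [0, 0, 0.02]}, {"slide": [0.15, 0.05, 0], "rot": [0, 0, 0.02]}, {"slide": [0, 0, 0], "rot": [0, 0, 0]}, {"slide": [0, 0, 0], "rot": [0, 0, 0]}])

```text
time_s: 6.85
position: [0.6438, 0.0634, 0.0465]
ee_rot: [-0.518, 0.481, 0.521, 0.478]
wrist_force: [-0.0, 0.0, -3.3]
opening: 0.0607
```

Run:
```python
from h import *
state();c=cam("wrist");cv2.imwrite("pics/w6.png",c["pixels"])
plan(.646,.0637,.0415,94.6,2)
```

```text
t 6.85 pos [0.6438 0.0634 0.0465] phi 94.54 tilt(x) [-0.005 -0.    -1.   ] F [-0.   0.  -3.3] open 0.0607 j1 0.05 j6 -1.60
t 6.90 pos [0.6442 0.0635 0.0472] phi 94.54 tilt(x) [-0.004 -0.    -1.   ] F [ 1.1  0.1 -2.9] open 0.0608 j1 0.05 j6 -1.60
2 rows; rot each [-0.007  0.    -0.028]
{"slide":[0.071, -0.023, 0.001],"rot":[-0.007, 0.0, -0.028]}
{"slide":[0.071, -0.023, 0.001],"rot":[-0.007, 0.0, -0.028]}
```

View pics/w6.png

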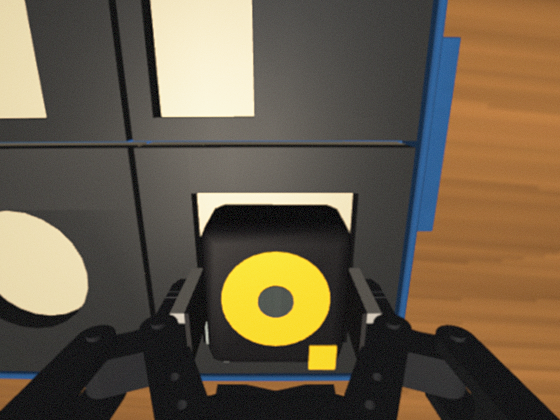

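Emit:
jog_arm(steps=[{"slide": [0.04, -0.01, 0], "rot": [0, 0, 0]}, {"slide": [0.04, -0.01, 0], "rot": [0, 0, 0]}, {"slide": [0.04, 0, 0], "rot": [0, 0, 0]}, {"slide": [0.03, 0, 0], "rot": [0, 0, 0]}, {"slide": [0, 0, 0], "rot": [0, 0, 0]}])

```text
time_s: 7.4
position: [0.6451, 0.0636, 0.042]
ee_rot: [-0.519, 0.481, 0.52, 0.479]
wrist_force: [-2.7, -1.1, 2.0]
opening: 0.0607
```

Run:
```python
from h import *
for i in range(4): state();c=cam("side")
```

```text
t 7.40 pos [0.6451 0.0636 0.042 ] phi 94.55 tilt(x) [-0.003 -0.    -1.   ] F [-2.7 -1.1  2. ] open 0.0607 j1 0.05 j6 -1.60
t 7.45 pos [0.6451 0.0636 0.042 ] phi 94.54 tilt(x) [-0.003 -0.    -1.   ] F [-2.6  0.1  3. ] open 0.0608 j1 0.05 j6 -1.60
t 7.50 pos [0.6451 0.0636 0.042 ] phi 94.55 tilt(x) [-0.003 -0.    -1.   ] F [-3.5 -0.7  2.8] open 0.0608 j1 0.05 j6 -1.60
t 7.55 pos [0.645  0.0636 0.0419] phi 94.54 tilt(x) [-0.003 -0.    -1.   ] F [-3.8  0.7  4.9] open 0.0607 j1 0.05 j6 -1.60
```

Emit:
jog_arm(steps=[{"slide": [0, 0, 0], "rot": [0, 0, 0]}, {"slide": [0, 0, 0], "rot": [0, 0, 0]}, {"slide": [0, 0, 0], "rot": [0, 0, 0]}, {"slide": [0, 0, 0], "rot": [0, 0, 0]}], fingers=-1)

```text
time_s: 8.0
position: [0.6449, 0.0636, 0.0408]
ee_rot: [-0.518, 0.481, 0.52, 0.479]
wrist_force: [-0.3, 0.4, 0.9]
opening: 0.0855
```

Emit:
jog_arm(steps=[{"slide": [-0.5, 0, 0], "rot": [0, 0, 0]}, {"slide": [-1, 0, 0], "rot": [0, 0, 0]}, {"slide": [-1, 0, 0], "rot": [0, 0, 0]}, {"slide": [-0.8, 0, 0], "rot": [0, 0, 0]}, {"slide": [-0.4, 0, 0], "rot": [0, 0, 0]}])

```text
time_s: 8.5
position: [0.6466, 0.0637, 0.1934]
ee_rot: [0.52, -0.479, -0.519, -0.48]
wrist_force: [-0.1, -0.5, -0.4]
opening: 0.0852
```

Run:
```python
from h import *
state();c=cam("wrist");cv2.imwrite("pics/w7.png",c["pixels"])
hsv=cv2.cvtColor(c["pixels"],cv2.COLOR_BGR2HSV)
c=cam("scene");crop(c,280,80,420,180,5,"a7.png")
```

```text
t 8.50 pos [0.6466 0.0637 0.1934] phi 94.54 tilt(x) [ 0.002 -0.    -1.   ] F [-0.1 -0.5 -0.4] open 0.0852 j1 0.05 j6 -1.60
```

View pics/w7.png

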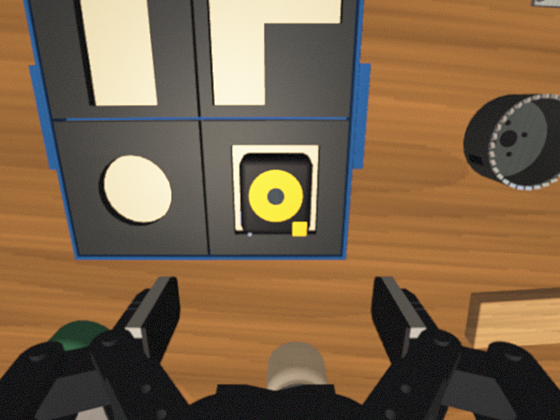

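The tape sits in its cut-out with pale floor visible around it at (275,190). Next is the steel plane, not the pink one.

Run:
```python
from h import *
c=cam("scene")
P=onz(c,[(325,129),(354,143)],.0);d=P[1]-P[0];print(P,np.degrees(np.arctan2(d[1],d[0])),np.linalg.norm(d))
plan(.44,.27,.17,94.5)
```

```text
[[3.81990887e-01 2.64809314e-01 1.11022302e-16]
 [4.69275976e-01 2.69284488e-01 0.00000000e+00]] 2.9350286687317566 0.08739973684123384
t 8.65 pos [0.6459 0.0636 0.1893] phi 94.54 tilt(x) [-0.003 -0.    -1.   ] F [-0.5 -0.4 -0.6] open 0.0853 j1 0.05 j6 -1.60
7 rows; rot each [ 0.002 -0.    -0.006]
{"slide":[0.071, 0.674, 0.793],"rot":[0.002, -0.0, -0.006]}
{"slide":[0.07, 0.674, 0.793],"rot":[0.002, -0.0, -0.006]}
{"slide":[0.07, 0.675, 0.793],"rot":[0.002, -0.0, -0.006]}
{"slide":[0.07, 0.675, 0.793],"rot":[0.002, -0.0, -0.006]}
{"slide":[0.07, 0.675, 0.793],"rot":[0.002, -0.0, -0.006]}
{"slide":[0.069, 0.675, 0.793],"rot":[0.002, -0.0, -0.006]}
{"slide":[0.069, 0.675, 0.793],"rot":[0.002, -0.0, -0.006]}
```

Emit:
jog_arm(steps=[{"slide": [0, 0.4, 0.5], "rot": [0, 0, 0]}, {"slide": [0.05, 0.75, 0.9], "rot": [0, 0, 0]}, {"slide": [0.05, 0.75, 0.9], "rot": [0, 0, 0]}, {"slide": [0.1, 0.75, 0.9], "rot": [0, 0, 0]}, {"slide": [0.1, 0.75, 0.9], "rot": [0, 0, 0]}])

```text
time_s: 9.15
position: [0.4945, 0.2169, 0.1739]
ee_rot: [-0.517, 0.483, 0.521, 0.477]
wrist_force: [-0.3, 0.1, -0.7]
opening: 0.0853
```

Emit:
jog_arm(steps=[{"slide": [0.1, 0.7, 0.75], "rot": [0, 0, 0]}, {"slide": [0.1, 0.4, 0.45], "rot": [0, 0, 0]}, {"slide": [0, 0.2, 0.25], "rot": [0, 0, 0]}, {"slide": [0, 0, 0], "rot": [0, 0, 0]}, {"slide": [0, 0, 0], "rot": [0, 0, 0]}])

```text
time_s: 9.65
position: [0.4408, 0.2694, 0.1689]
ee_rot: [-0.518, 0.481, 0.52, 0.478]
wrist_force: [-0.3, -0.9, 0.4]
opening: 0.0851
```

Run:
```python
from h import *
state();c=cam("wrist");cv2.imwrite("pics/w8.png",c["pixels"]);state()
```

```text
t 9.65 pos [0.4408 0.2694 0.1689] phi 94.53 tilt(x) [-0.005 -0.002 -1.   ] F [-0.3 -0.9  0.4] open 0.0851 j1 0.48 j6 -1.17
t 9.70 pos [0.4412 0.2692 0.1692] phi 94.48 tilt(x) [-0.005 -0.001 -1.   ] F [ 0.2  0.1 -0.2] open 0.0852 j1 0.48 j6 -1.17
```

View pics/w8.png

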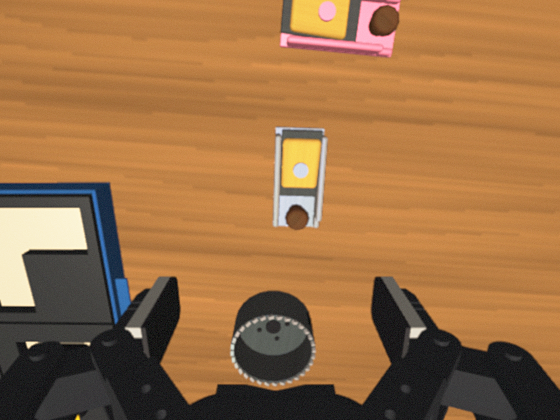

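Run:
```python
from h import *
c=cam("wrist");crop(c,255,115,345,240,4.5,"w9.png")
hsv=cv2.cvtColor(c["pixels"],cv2.COLOR_BGR2HSV)
wood=(hsv[...,1]>90)&(hsv[...,0]<19)&(hsv[...,2]>110)
for z in (0,.014,.028):
    for k,P,r in blobs(c,(~wood).astype(np.uint8),z,200,(255,115,345,240)): print(z,k.reshape(-1,2).min(0),k.reshape(-1,2).max(0),np.round(r[0],1),np.round(r[1],1),round(r[2],1), px(c,[[*(np.array(r[0])/1000),z]]))
y=(hsv[...,0]>19)&(hsv[...,0]<35)&(hsv[...,1]>140)&(hsv[...,2]>150)
for k,P,r in blobs(c,y.astype(np.uint8),.034,60,(255,115,345,240)): print("cap",np.round(r[0],1),np.round(r[1],1),round(r[2],1))
```

```text
0 [273 126] [327 227] [425.6 289.6] [92.9 46.1] 3.0 [[299.02725403 178.7700455 ]]
0.014 [273 126] [327 227] [422.6 288.4] [88.6 44. ] 3.0 [[299.02726568 178.77009163]]
0.028 [273 126] [327 227] [419.5 287.1] [84.2 41.8] 3.0 [[299.02724923 178.77006729]]
cap [405.8 286.2] [36.9 28.3] 2.4
```

View pics/w9.png

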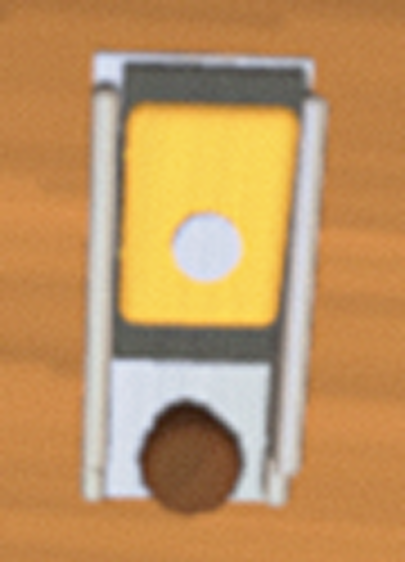

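Run:
```python
from h import *
plan(.4245,.2884,.06,93,4)
```

```text
t 9.75 pos [0.4413 0.2691 0.1695] phi 94.45 tilt(x) [-0.004 -0.001 -1.   ] F [ 1.1 -0.5  0.1] open 0.0854 j1 0.48 j6 -1.17
4 rows; rot each [ 0.091 -0.003 -0.016]
{"slide":[0.685, 0.092, 0.129],"rot":[0.091, -0.003, -0.016]}
{"slide":[0.684, 0.094, 0.128],"rot":[0.091, -0.003, -0.016]}
{"slide":[0.684, 0.095, 0.127],"rot":[0.091, -0.003, -0.016]}
{"slide":[0.684, 0.097, 0.127],"rot":[0.091, -0.003, -0.016]}
```

Emit:
jog_arm(steps=[{"slide": [0.6, 0.1, 0.13], "rot": [0.1, 0, 0]}, {"slide": [0.8, 0.1, 0.13], "rot": [0.1, 0, -0.02]}, {"slide": [0.8, 0.09, 0.12], "rot": [0.09, 0, -0.02]}, {"slide": [0.4, 0.09, 0.12], "rot": [0.08, 0, 0]}, {"slide": [0.13, 0, 0], "rot": [0, 0, 0]}])

```text
time_s: 10.25
position: [0.4228, 0.2882, 0.0586]
ee_rot: [-0.512, 0.488, 0.514, 0.485]
wrist_force: [-0.1, 1.3, 0.4]
opening: 0.0855
```

Emit:
jog_arm(steps=[{"slide": [0, 0, 0], "rot": [0, 0, 0]}, {"slide": [0, 0, 0], "rot": [0, 0, 0]}])

```text
time_s: 10.45
position: [0.4247, 0.2891, 0.0625]
ee_rot: [0.513, -0.486, -0.513, -0.487]
wrist_force: [0.7, 0.2, -0.1]
opening: 0.0854
```

Run:
```python
from h import *
state();c=cam("wrist");cv2.imwrite("pics/w10.png",c["pixels"])
plan(.4245,.2884,.0255,93,3)
```

```text
t 10.45 pos [0.4247 0.2891 0.0625] phi 93.04 tilt(x) [ 0.001  0.001 -1.   ] F [ 0.7  0.2 -0.1] open 0.0854 j1 0.53 j6 -1.09
t 10.50 pos [0.4248 0.2892 0.0627] phi 93.04 tilt(x) [ 0.001  0.001 -1.   ] F [ 0.3 -1.  -0.6] open 0.0853 j1 0.53 j6 -1.09
3 rows; rot each [0.004 0.006 0.007]
{"slide":[0.31, 0.003, -0.007],"rot":[0.004, 0.006, 0.007]}
{"slide":[0.31, 0.003, -0.007],"rot":[0.004, 0.006, 0.007]}
{"slide":[0.31, 0.003, -0.007],"rot":[0.004, 0.006, 0.007]}
```

View pics/w10.png

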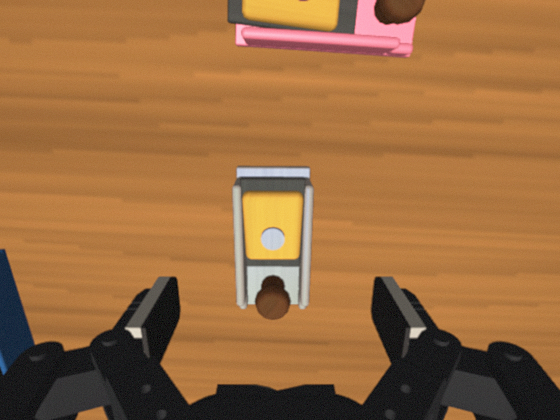

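Emit:
jog_arm(steps=[{"slide": [0.25, 0, -0.01], "rot": [0, 0, 0]}, {"slide": [0.35, 0, -0.01], "rot": [0, 0, 0]}, {"slide": [0.2, 0, 0], "rot": [0, 0, 0]}, {"slide": [0.12, 0, 0], "rot": [0, 0, 0]}, {"slide": [0, 0, 0], "rot": [0, 0, 0]}])

```text
time_s: 11.0
position: [0.4228, 0.2877, 0.0225]
ee_rot: [-0.513, 0.488, 0.514, 0.485]
wrist_force: [-0.3, -0.4, 0.9]
opening: 0.0857
```

Emit:
jog_arm(steps=[{"slide": [0, 0, 0], "rot": [0, 0, 0]}, {"slide": [0, 0, 0], "rot": [0, 0, 0]}, {"slide": [0, 0, 0], "rot": [0, 0, 0]}, {"slide": [0, 0, 0], "rot": [0, 0, 0]}, {"slide": [0, 0, 0], "rot": [0, 0, 0]}], fingers=1, squeeze=60)

```text
time_s: 11.5
position: [0.424, 0.2884, 0.0248]
ee_rot: [-0.513, 0.486, 0.513, 0.487]
wrist_force: [0.1, -0.5, 4.1]
opening: 0.0404
```

Emit:
jog_arm(steps=[{"slide": [0, 0, 0], "rot": [0, 0, 0]}, {"slide": [0, 0, 0], "rot": [0, 0, 0]}])

```text
time_s: 11.7
position: [0.424, 0.2884, 0.0249]
ee_rot: [-0.513, 0.486, 0.513, 0.487]
wrist_force: [0.6, -0.3, 5.6]
opening: 0.0407
```

Run:
```python
from h import *
state();c=cam("wrist");cv2.imwrite("pics/w11.png",c["pixels"])
```

```text
t 11.70 pos [0.424  0.2884 0.0249] phi 93.06 tilt(x) [ 0.     0.001 -1.   ] F [ 0.6 -0.3  5.6] open 0.0407 j1 0.53 j6 -1.09
```

View pics/w11.png

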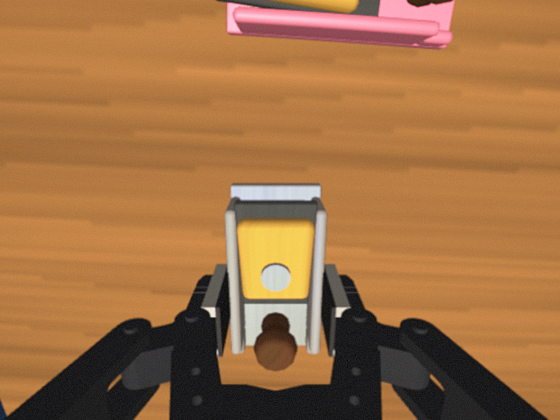

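Run:
```python
from h import *
c=cam("wrist");s,M,p=state()
o=s["position"]; ax=np.array([np.cos(np.radians(3)),np.sin(np.radians(3)),0])
for uv,z in (((276,186),.003),((232,200),.028),((320,200),.028),((236,353),.028),((314,353),.028)):
    P=onz(c,[uv],z)[0]; print(uv,((P-o)@ax*1000).round(1),((P-o)@np.array([-ax[1],ax[0],0])*1000).round(1))
plan(.5272,-.0749,.12,94.6)
```

```text
t 11.80 pos [0.424  0.2884 0.0248] phi 93.07 tilt(x) [ 0.     0.001 -1.   ] F [-0.5  0.1  5.2] open 0.0405 j1 0.53 j6 -1.09
(276, 186) -43.6 0.3
(232, 200) -44.2 -17.1
(320, 200) -44.2 17.7
(236, 353) 30.4 -18.1
(314, 353) 30.3 18.3
t 11.80 pos [0.424  0.2884 0.0248] phi 93.07 tilt(x) [ 0.     0.001 -1.   ] F [-0.5  0.1  5.2] open 0.0405 j1 0.53 j6 -1.09
10 rows; rot each [-0.038  0.001  0.   ]
{"slide":[-0.239, -0.209, -0.921],"rot":[-0.038, 0.001, 0.0]}
{"slide":[-0.238, -0.207, -0.921],"rot":[-0.038, 0.001, 0.0]}
{"slide":[-0.238, -0.204, -0.922],"rot":[-0.038, 0.001, 0.0]}
{"slide":[-0.238, -0.202, -0.922],"rot":[-0.038, 0.001, 0.0]}
{"slide":[-0.238, -0.199, -0.923],"rot":[-0.038, 0.001, 0.0]}
{"slide":[-0.238, -0.197, -0.923],"rot":[-0.038, 0.001, 0.0]}
{"slide":[-0.238, -0.194, -0.924],"rot":[-0.038, 0.001, 0.0]}
{"slide":[-0.238, -0.192, -0.925],"rot":[-0.038, 0.001, 0.0]}
{"slide":[-0.238, -0.189, -0.925],"rot":[-0.038, 0.001, 0.0]}
{"slide":[-0.238, -0.187, -0.926],"rot":[-0.038, 0.001, 0.0]}
```

Emit:
jog_arm(steps=[{"slide": [-0.2, 0, 0], "rot": [0, 0, 0]}, {"slide": [-0.5, 0, 0], "rot": [0, 0, 0]}, {"slide": [-0.8, 0, 0], "rot": [0, 0, 0]}, {"slide": [-0.8, -0.1, -0.4], "rot": [0, 0, 0]}, {"slide": [-0.2, -0.2, -0.8], "rot": [0, 0, 0]}])

```text
time_s: 12.3
position: [0.4388, 0.2422, 0.1277]
ee_rot: [-0.514, 0.484, 0.514, 0.487]
wrist_force: [1.3, -0.4, -3.0]
opening: 0.0403
```

Emit:
jog_arm(steps=[{"slide": [0, -0.22, -0.95], "rot": [-0.05, 0, 0]}, {"slide": [0, -0.22, -0.95], "rot": [-0.05, 0, 0]}, {"slide": [0, -0.22, -0.95], "rot": [-0.05, 0, 0]}, {"slide": [0, -0.22, -0.95], "rot": [-0.05, 0, 0]}, {"slide": [0, -0.22, -0.95], "rot": [-0.05, 0, 0]}])

```text
time_s: 12.8
position: [0.4931, 0.0523, 0.123]
ee_rot: [-0.517, 0.483, 0.518, 0.481]
wrist_force: [0.5, 0.3, -2.5]
opening: 0.0406
```

Emit:
jog_arm(steps=[{"slide": [0, -0.22, -0.95], "rot": [-0.05, 0, 0]}, {"slide": [0, -0.22, -0.8], "rot": [-0.05, 0, 0]}, {"slide": [0, -0.2, -0.5], "rot": [-0.03, 0, 0]}, {"slide": [0, 0, -0.25], "rot": [0, 0, 0]}, {"slide": [0, 0, 0], "rot": [0, 0, 0]}])

```text
time_s: 13.3
position: [0.5259, -0.0448, 0.1229]
ee_rot: [-0.518, 0.481, 0.52, 0.479]
wrist_force: [0.7, 0.3, -3.1]
opening: 0.0406
```

Run:
```python
from h import *
state();c=cam("wrist");cv2.imwrite("pics/w12.png",c["pixels"])
plan(.5272,-.0749,.06,94.6,5)
```

```text
t 13.30 pos [ 0.5259 -0.0448  0.1229] phi 94.49 tilt(x) [-0.004  0.    -1.   ] F [ 0.7  0.3 -3.1] open 0.0406 j1 -0.15 j6 -1.80
t 13.35 pos [ 0.5259 -0.0438  0.1231] phi 94.54 tilt(x) [-0.003  0.001 -1.   ] F [ 0.4  1.  -3.1] open 0.0406 j1 -0.15 j6 -1.80
5 rows; rot each [-0.003  0.003 -0.009]
{"slide":[0.315, 0.005, -0.156],"rot":[-0.003, 0.003, -0.009]}
{"slide":[0.315, 0.005, -0.156],"rot":[-0.003, 0.003, -0.009]}
{"slide":[0.316, 0.005, -0.156],"rot":[-0.003, 0.003, -0.009]}
{"slide":[0.316, 0.006, -0.156],"rot":[-0.003, 0.003, -0.009]}
{"slide":[0.316, 0.006, -0.156],"rot":[-0.003, 0.003, -0.009]}
```

View pics/w12.png

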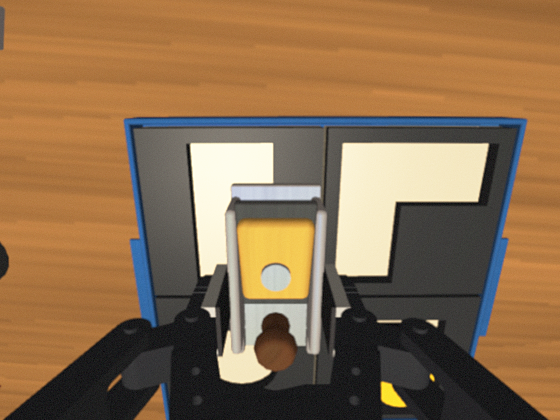

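Emit:
jog_arm(steps=[{"slide": [0.3, 0, -0.2], "rot": [0, 0, 0]}, {"slide": [0.4, 0, -0.2], "rot": [0, 0, 0]}, {"slide": [0.4, 0, -0.2], "rot": [0, 0, 0]}, {"slide": [0.3, 0, -0.15], "rot": [0, 0, 0]}, {"slide": [0.15, 0, -0.04], "rot": [0, 0, 0]}])

```text
time_s: 13.85
position: [0.5278, -0.076, 0.059]
ee_rot: [-0.518, 0.481, 0.521, 0.479]
wrist_force: [0.4, 0.2, -2.6]
opening: 0.0402
```

Emit:
jog_arm(steps=[{"slide": [0, 0, 0], "rot": [0, 0, 0]}, {"slide": [0, 0, 0], "rot": [0, 0, 0]}, {"slide": [0, 0, 0], "rot": [0, 0, 0]}])

```text
time_s: 14.15
position: [0.5296, -0.0754, 0.0628]
ee_rot: [0.52, -0.48, -0.519, -0.48]
wrist_force: [1.1, 0.4, -3.6]
opening: 0.0404
```

Run:
```python
from h import *
state();c=cam("wrist");cv2.imwrite("pics/w13.png",c["pixels"])
plan(.5272,-.0749,.04,94.6,4)
```

```text
t 14.15 pos [ 0.5296 -0.0754  0.0628] phi 94.59 tilt(x) [ 0. -0. -1.] F [ 1.1  0.4 -3.6] open 0.0404 j1 -0.20 j6 -1.86
t 14.20 pos [ 0.5296 -0.0754  0.0628] phi 94.60 tilt(x) [ 0. -0. -1.] F [-0.9  0.7 -2.8] open 0.0404 j1 -0.20 j6 -1.86
4 rows; rot each [ 0.    -0.002  0.001]
{"slide":[0.143, 0.014, 0.004],"rot":[0.0, -0.002, 0.001]}
{"slide":[0.143, 0.014, 0.004],"rot":[0.0, -0.002, 0.001]}
{"slide":[0.143, 0.014, 0.004],"rot":[0.0, -0.002, 0.001]}
{"slide":[0.143, 0.014, 0.004],"rot":[0.0, -0.002, 0.001]}
```

View pics/w13.png

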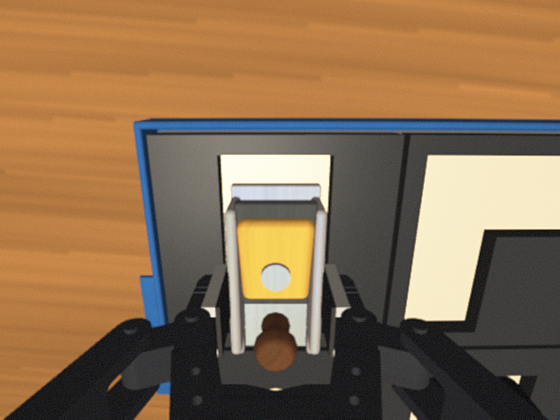

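Run:
```python
from h import *
c=cam("wrist");s,M,p=state();o=s["position"]
ax=np.array([np.cos(np.radians(4.6)),np.sin(np.radians(4.6)),0])
for uv in ((276,155),(220,200),(331,200)):
    P=onz(c,[uv],.027)[0];print(((P-o)@ax*1000).round(1),((P-o)@np.array([-ax[1],ax[0],0])*1000).round(1))
```

```text
t 14.25 pos [ 0.5295 -0.0754  0.0628] phi 94.60 tilt(x) [ 0. -0. -1.] F [-0.3  0.3 -3.3] open 0.0403 j1 -0.20 j6 -1.86
-55.7 0.4
-32.4 -28.4
-32.6 28.8
```

Emit:
jog_arm(steps=[{"slide": [0.2, 0.03, 0], "rot": [0, 0, 0]}, {"slide": [0.2, 0.03, 0], "rot": [0, 0, 0]}, {"slide": [0.08, 0, 0], "rot": [0, 0, 0]}, {"slide": [0, 0, 0], "rot": [0, 0, 0]}, {"slide": [0, 0, 0], "rot": [0, 0, 0]}])

```text
time_s: 14.75
position: [0.5265, -0.0757, 0.0424]
ee_rot: [-0.519, 0.48, 0.52, 0.479]
wrist_force: [0.8, -1.0, -2.8]
opening: 0.0403
```

Emit:
jog_arm(steps=[{"slide": [0.04, 0, 0], "rot": [0, 0, 0]}, {"slide": [0.04, 0, 0], "rot": [0, 0, 0]}, {"slide": [0.02, 0, 0], "rot": [0, 0, 0]}, {"slide": [0, 0, 0], "rot": [0, 0, 0]}, {"slide": [0, 0, 0], "rot": [0, 0, 0]}])

```text
time_s: 15.25
position: [0.5269, -0.0758, 0.0399]
ee_rot: [0.52, -0.48, -0.52, -0.479]
wrist_force: [-3.6, -0.4, 5.6]
opening: 0.0407
```

Contact confirmed at z 0.0399. Releasing.

Emit:
jog_arm(steps=[{"slide": [0, 0, 0], "rot": [0, 0, 0]}, {"slide": [0, 0, 0], "rot": [0, 0, 0]}, {"slide": [0, 0, 0], "rot": [0, 0, 0]}, {"slide": [0, 0, 0], "rot": [0, 0, 0]}], fingers=-1)

```text
time_s: 15.65
position: [0.5266, -0.0757, 0.0385]
ee_rot: [-0.519, 0.48, 0.52, 0.479]
wrist_force: [-1.3, 0.3, 0.1]
opening: 0.0855
```

Emit:
jog_arm(steps=[{"slide": [-0.4, 0, 0], "rot": [0, 0, 0]}, {"slide": [-0.9, 0, 0], "rot": [0, 0, 0]}, {"slide": [-0.9, 0, 0], "rot": [0, 0, 0]}, {"slide": [-0.8, 0, 0], "rot": [0, 0, 0]}, {"slide": [-0.4, 0, 0], "rot": [0, 0, 0]}])

```text
time_s: 16.15
position: [0.5279, -0.0759, 0.1797]
ee_rot: [0.521, -0.479, -0.518, -0.48]
wrist_force: [-0.4, -0.0, -0.6]
opening: 0.0857
```

Run:
```python
from h import *
state();c=cam("wrist");cv2.imwrite("pics/w14.png",c["pixels"])
c=cam("scene");hsv=cv2.cvtColor(c["pixels"],cv2.COLOR_BGR2HSV)
for n in ("scene","side"):
    c=cam(n);hsv=cv2.cvtColor(c["pixels"],cv2.COLOR_BGR2HSV)
    m=((hsv[...,1]<70)&(hsv[...,2]>170)).astype(np.uint8)
    for k,P,r in blobs(c,m,.028,100):
        if .35<P[:,0].mean()<.5 and P[:,1].mean()<-.2:
            kk=cv2.approxPolyDP(k,4,True).reshape(-1,2)
            print(n,np.round(r[0],1),np.round(r[1],1),round(r[2],1));print(np.c_[kk,(onz(c,kk,.028)[:,:2]*1000).round(1)])
plan(.43,-.29,.18,94.6)
```

```text
t 16.15 pos [ 0.5279 -0.0759  0.1797] phi 94.58 tilt(x) [ 0.005 -0.001 -1.   ] F [-0.4 -0.  -0.6] open 0.0857 j1 -0.21 j6 -1.86
scene [ 434.3 -291.7] [90.5 90. ] 79.1
[[ 197.   264.   400.8 -239.3]
 [ 161.   290.   383.2 -327. ]
 [ 186.   321.   468.8 -343.9]
 [ 197.   312.   473.1 -317.2]
 [ 180.   291.   415.3 -305.1]
 [ 204.   273.   426.6 -245.8]]
side [ 434.1 -290.1] [90.4 89.3] 77.7
[[ 268.   288.   399.5 -239.3]
 [ 268.   318.   381.1 -323.6]
 [ 305.   317.   467.2 -341.4]
 [ 304.   307.   472.3 -314. ]
 [ 280.   308.   415.2 -303.3]
 [ 278.   288.   423.8 -245.2]]
t 16.35 pos [ 0.5265 -0.0757  0.1737] phi 94.58 tilt(x) [-0.002  0.    -1.   ] F [ 0.2  0.7 -0.4] open 0.0855 j1 -0.21 j6 -1.86
6 rows; rot each [-0.001  0.001 -0.006]
{"slide":[-0.025, 0.472, -0.858],"rot":[-0.001, 0.001, -0.006]}
{"slide":[-0.025, 0.472, -0.858],"rot":[-0.001, 0.001, -0.006]}
{"slide":[-0.026, 0.472, -0.858],"rot":[-0.001, 0.001, -0.006]}
{"slide":[-0.026, 0.472, -0.858],"rot":[-0.001, 0.001, -0.006]}
{"slide":[-0.026, 0.472, -0.858],"rot":[-0.001, 0.001, -0.006]}
{"slide":[-0.026, 0.472, -0.858],"rot":[-0.001, 0.001, -0.006]}
```

View pics/w14.png

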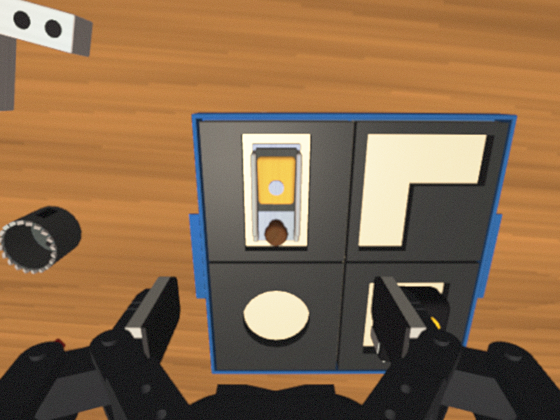

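Emit:
jog_arm(steps=[{"slide": [0, 0.4, -0.7], "rot": [0.5, 0, 0]}, {"slide": [0, 0.5, -0.85], "rot": [1, 0, 0]}, {"slide": [0, 0.45, -0.9], "rot": [1, 0, 0]}, {"slide": [0, 0.35, -0.95], "rot": [1, 0, 0]}, {"slide": [0, 0.25, -0.95], "rot": [0.6, 0, 0]}])

```text
time_s: 16.85
position: [0.4403, -0.2484, 0.1719]
ee_rot: [-0.444, 0.55, 0.447, 0.548]
wrist_force: [-0.5, 0.6, 1.0]
opening: 0.0857
```

Emit:
jog_arm(steps=[{"slide": [0, 0.2, -0.8], "rot": [0, 0, 0]}, {"slide": [0, 0.1, -0.5], "rot": [0, 0, 0]}, {"slide": [0, 0, -0.2], "rot": [0, 0, 0]}, {"slide": [0, 0, 0], "rot": [0, 0, 0]}, {"slide": [0, 0, 0], "rot": [0, 0, 0]}])

```text
time_s: 17.35
position: [0.4182, -0.303, 0.1737]
ee_rot: [-0.445, 0.549, 0.447, 0.548]
wrist_force: [0.2, 0.2, -0.7]
opening: 0.0856
```

Run:
```python
from h import *
state();c=cam("wrist");cv2.imwrite("pics/w15.png",c["pixels"]);state()
```

```text
t 17.35 pos [ 0.4182 -0.303   0.1737] phi 78.22 tilt(x) [-0.003  0.002 -1.   ] F [ 0.2  0.2 -0.7] open 0.0856 j1 -0.69 j6 -2.06
t 17.40 pos [ 0.4184 -0.3028  0.174 ] phi 78.25 tilt(x) [-0.002  0.001 -1.   ] F [ 0.3 -0.4 -0.4] open 0.0852 j1 -0.69 j6 -2.06
```

View pics/w15.png

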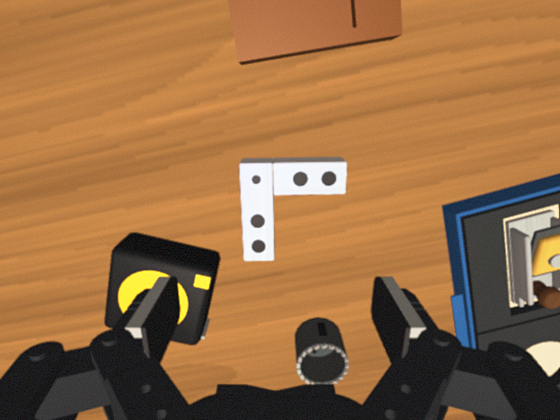

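Run:
```python
from h import *
c=cam("wrist");hsv=cv2.cvtColor(c["pixels"],cv2.COLOR_BGR2HSV)
m=((hsv[...,1]<70)&(hsv[...,2]>150)).astype(np.uint8)
m=cv2.morphologyEx(m,cv2.MORPH_CLOSE,np.ones((5,5)))
for k,P,r in blobs(c,m,.028,300,(220,140,360,280)):
    kk=cv2.approxPolyDP(k,4,True).reshape(-1,2)
    print(np.round(r[0],1),np.round(r[1],1),round(r[2],1));print(np.c_[kk,(onz(c,kk,.028)[:,:2]*1000).round(1)])
# big tape in grip frame
yaw=np.radians(-11.7);ex=np.array([np.cos(yaw),np.sin(yaw)]);ey=np.array([-ex[1],ex[0]])
g=np.array([.4375,-.3234])
for uv,z in (((219,250),.046),((219,250),.03),((202,343),.046),((202,343),.02)):
    P=onz(c,[uv],z)[0,:2]-g;print(uv,z,(P@ex*1000).round(1),(P@ey*1000).round(1))
```

```text
[ 432.7 -290.5] [89.6 89.9] 79.2
[[ 346.   162.   398.1 -238.7]
 [ 239.   163.   381.  -325.6]
 [ 244.   259.   467.3 -341.8]
 [ 273.   259.   472.6 -315.9]
 [ 273.   194.   412.7 -303.5]
 [ 343.   193.   423.9 -244.9]]
(219, 250) 0.046 15.6 -30.9
(219, 250) 0.03 23.0 -33.8
(202, 343) 0.046 111.1 -52.0
(202, 343) 0.02 132.7 -58.8
```

Run:
```python
from h import *
c=cam("wrist")
print(onz(c,[(240,62),(402,38)],.0),onz(c,[(240,58),(402,34)],.024))
plan(.4041,-.2768,.10,-11,23)
```

```text
[[ 0.30309391 -0.30901408  0.        ]
 [ 0.31173861 -0.17439752  0.        ]] [[ 0.30309707 -0.30657364  0.024     ]
 [ 0.31107683 -0.18293171  0.024     ]]
t 17.50 pos [ 0.4186 -0.3029  0.1746] phi 78.28 tilt(x) [-0.002  0.    -1.   ] F [-0.4  0.4  0.8] open 0.0852 j1 -0.69 j6 -2.06
23 rows; rot each [ 0.97  -0.001 -0.001]
{"slide":[0.081, 0.021, 0.025],"rot":[0.97, -0.001, -0.001]}
{"slide":[0.081, 0.023, 0.023],"rot":[0.97, -0.001, -0.001]}
{"slide":[0.081, 0.024, 0.021],"rot":[0.97, -0.001, -0.001]}
{"slide":[0.081, 0.026, 0.02],"rot":[0.97, -0.001, -0.001]}
{"slide":[0.081, 0.027, 0.018],"rot":[0.97, -0.001, -0.001]}
{"slide":[0.081, 0.028, 0.016],"rot":[0.97, -0.001, -0.001]}
{"slide":[0.081, 0.029, 0.014],"rot":[0.97, -0.001, -0.001]}
{"slide":[0.081, 0.03, 0.012],"rot":[0.97, -0.001, -0.001]}
{"slide":[0.081, 0.031, 0.01],"rot":[0.97, -0.001, -0.001]}
{"slide":[0.081, 0.031, 0.008],"rot":[0.97, -0.001, -0.001]}
{"slide":[0.081, 0.032, 0.006],"rot":[0.97, -0.001, -0.001]}
{"slide":[0.081, 0.032, 0.004],"rot":[0.97, -0.001, -0.001]}
{"slide":[0.081, 0.032, 0.002],"rot":[0.97, -0.001, -0.001]}
{"slide":[0.081, 0.032, -0.001],"rot":[0.97, -0.001, -0.001]}
{"slide":[0.081, 0.032, -0.003],"rot":[0.97, -0.001, -0.001]}
{"slide":[0.081, 0.032, -0.005],"rot":[0.97, -0.001, -0.001]}
{"slide":[0.081, 0.032, -0.007],"rot":[0.97, -0.001, -0.001]}
{"slide":[0.081, 0.031, -0.009],"rot":[0.97, -0.001, -0.001]}
{"slide":[0.081, 0.03, -0.011],"rot":[0.97, -0.001, -0.001]}
{"slide":[0.081, 0.03, -0.013],"rot":[0.97, -0.001, -0.001]}
{"slide":[0.081, 0.029, -0.015],"rot":[0.97, -0.001, -0.001]}
{"slide":[0.081, 0.027, -0.017],"rot":[0.97, -0.001, -0.001]}
{"slide":[0.081, 0.026, -0.019],"rot":[0.97, -0.001, -0.001]}
```

Brown's edge is at x ≈ 0.31, so it is clear. The other leg is away from the big tape, so I'll grip that one. I'll rotate now and refine the position afterwards.

Emit:
jog_arm(steps=[{"slide": [0.05, 0.02, 0.02], "rot": [0.7, 0, 0]}, {"slide": [0.08, 0.02, 0.02], "rot": [1, 0, 0]}, {"slide": [0.08, 0.02, 0.02], "rot": [1, 0, 0]}, {"slide": [0.08, 0.03, 0.02], "rot": [1, 0, 0]}, {"slide": [0.08, 0.03, 0.02], "rot": [1, 0, 0]}], fingers=-0.5)

```text
time_s: 18.0
position: [0.4153, -0.2977, 0.16]
ee_rot: [-0.35, 0.615, 0.35, 0.614]
wrist_force: [0.1, 0.4, -0.3]
opening: 0.0641
```

Emit:
jog_arm(steps=[{"slide": [0.08, 0.03, 0.02], "rot": [1, 0, 0]}, {"slide": [0.08, 0.03, 0.01], "rot": [1, 0, 0]}, {"slide": [0.08, 0.03, 0.01], "rot": [1, 0, 0]}, {"slide": [0.08, 0.03, 0.01], "rot": [1, 0, 0]}, {"slide": [0.08, 0.03, 0.01], "rot": [1, 0, 0]}])

```text
time_s: 18.5
position: [0.4121, -0.2921, 0.1441]
ee_rot: [-0.238, 0.666, 0.238, 0.666]
wrist_force: [0.1, 0.5, 0.8]
opening: 0.0638
```

Emit:
jog_arm(steps=[{"slide": [0.08, 0.03, 0], "rot": [1, 0, 0]}, {"slide": [0.08, 0.03, 0], "rot": [1, 0, 0]}, {"slide": [0.08, 0.03, 0], "rot": [1, 0, 0]}, {"slide": [0.08, 0.03, 0], "rot": [1, 0, 0]}, {"slide": [0.08, 0.03, 0], "rot": [1, 0, 0]}])

```text
time_s: 19.0
position: [0.4089, -0.287, 0.128]
ee_rot: [-0.119, 0.697, 0.118, 0.697]
wrist_force: [0.2, -0.2, -0.2]
opening: 0.064
```

Emit:
jog_arm(steps=[{"slide": [0.08, 0.03, -0.01], "rot": [1, 0, 0]}, {"slide": [0.08, 0.03, -0.01], "rot": [1, 0, 0]}, {"slide": [0.08, 0.03, -0.01], "rot": [1, 0, 0]}, {"slide": [0.08, 0.03, -0.01], "rot": [1, 0, 0]}, {"slide": [0.08, 0.03, -0.01], "rot": [1, 0, 0]}])

```text
time_s: 19.5
position: [0.4057, -0.2815, 0.112]
ee_rot: [0.004, 0.707, -0.004, 0.707]
wrist_force: [-0.1, -0.9, 1.0]
opening: 0.064
```

Emit:
jog_arm(steps=[{"slide": [0.08, 0.03, -0.02], "rot": [1, 0, 0]}, {"slide": [0.08, 0.03, -0.02], "rot": [1, 0, 0]}, {"slide": [0.05, 0.02, -0.02], "rot": [0.6, 0, 0]}, {"slide": [0, 0, 0], "rot": [0, 0, 0]}, {"slide": [0, 0, 0], "rot": [0, 0, 0]}])

```text
time_s: 20.0
position: [0.4035, -0.2785, 0.1038]
ee_rot: [0.067, 0.704, -0.067, 0.704]
wrist_force: [0.9, -0.3, 0.8]
opening: 0.064
```

Run:
```python
from h import *
state();c=cam("wrist");cv2.imwrite("pics/w16.png",c["pixels"]);state()
hsv=cv2.cvtColor(c["pixels"],cv2.COLOR_BGR2HSV)
m=((hsv[...,1]<70)&(hsv[...,2]>150)).astype(np.uint8)
m=cv2.morphologyEx(m,cv2.MORPH_CLOSE,np.ones((7,7)))
for k,P,r in blobs(c,m,.028,800):
    kk=cv2.approxPolyDP(k,4,True).reshape(-1,2)
    print(np.round(r[0],1),np.round(r[1],1),round(r[2],1));print(np.c_[kk,(onz(c,kk,.028)[:,:2]*1000).round(1)])
```

```text
t 20.00 pos [ 0.4035 -0.2785  0.1038] phi -10.89 tilt(x) [-0.001 -0.    -1.   ] F [ 0.9 -0.3  0.8] open 0.0640 j1 -0.67 j6 -0.48
t 20.05 pos [ 0.4035 -0.2787  0.1039] phi -10.91 tilt(x) [-0.001 -0.    -1.   ] F [ 0.2 -0.6 -0.3] open 0.0639 j1 -0.67 j6 -0.48
[ 433.2 -289.7] [88.7 89.3] 79.2
[[ 255.   172.   398.  -238.4]
 [ 258.   295.   382.  -325. ]
 [ 344.   295.   441.6 -336.5]
 [ 347.   268.   446.3 -315.6]
 [ 362.   268.   456.4 -317.6]
 [ 384.   285.   470.2 -333.8]
 [ 385.   260.   472.5 -314.5]
 [ 298.   260.   414.2 -303.3]
 [ 298.   172.   424.3 -243.5]]
```

View pics/w16.png

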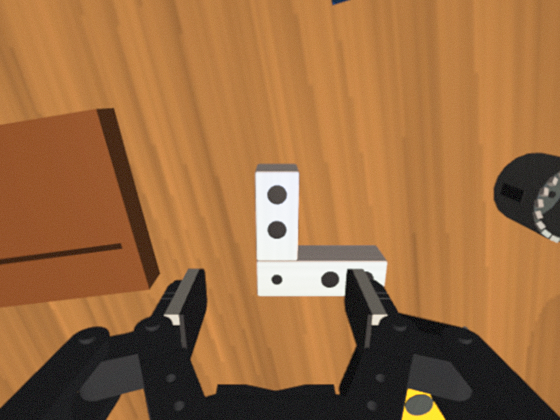

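Emit:
jog_arm(steps=[{"slide": [0.4, 0.02, 0], "rot": [0, 0, 0]}, {"slide": [0.6, 0.02, 0.01], "rot": [0, 0, 0]}, {"slide": [0.5, 0.02, 0], "rot": [0, 0, 0]}, {"slide": [0.35, 0, 0], "rot": [0, 0, 0]}, {"slide": [0.1, 0, 0], "rot": [0, 0, 0]}])

```text
time_s: 20.55
position: [0.4028, -0.2758, 0.0229]
ee_rot: [0.068, 0.706, -0.067, 0.702]
wrist_force: [-0.4, 0.1, 0.6]
opening: 0.0645
```

Emit:
jog_arm(steps=[{"slide": [0.02, 0, 0], "rot": [0, 0, 0]}, {"slide": [0, 0, 0], "rot": [0, 0, 0]}])

```text
time_s: 20.75
position: [0.4043, -0.2771, 0.0256]
ee_rot: [0.068, 0.704, -0.068, 0.704]
wrist_force: [0.1, -0.0, 0.7]
opening: 0.0641
```

Run:
```python
from h import *
state();c=cam("wrist");cv2.imwrite("pics/w17.png",c["pixels"]);state()
```

```text
t 20.75 pos [ 0.4043 -0.2771  0.0256] phi -11.02 tilt(x) [-0.    -0.001 -1.   ] F [ 0.1 -0.   0.7] open 0.0641 j1 -0.67 j6 -0.48
t 20.80 pos [ 0.4044 -0.2772  0.0259] phi -11.02 tilt(x) [ 0.    -0.001 -1.   ] F [ 0.5  0.7 -0.4] open 0.0638 j1 -0.67 j6 -0.48
```

View pics/w17.png

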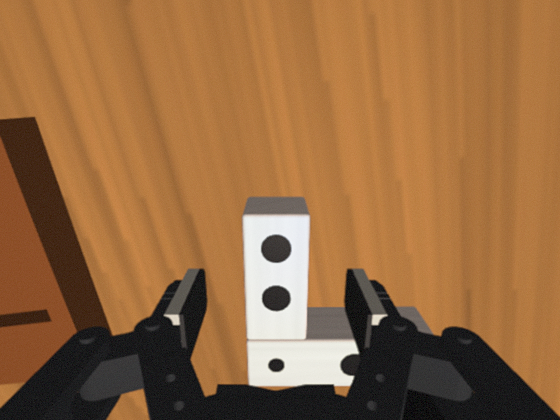

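Emit:
jog_arm(steps=[{"slide": [0, 0, 0], "rot": [0, 0, 0]}, {"slide": [0, 0, 0], "rot": [0, 0, 0]}, {"slide": [0, 0, 0], "rot": [0, 0, 0]}, {"slide": [0, 0, 0], "rot": [0, 0, 0]}, {"slide": [0, 0, 0], "rot": [0, 0, 0]}], fingers=1, squeeze=60)

```text
time_s: 21.3
position: [0.4044, -0.277, 0.0258]
ee_rot: [0.067, 0.704, -0.068, 0.704]
wrist_force: [-0.2, 0.1, 5.3]
opening: 0.0263
```

Emit:
jog_arm(steps=[{"slide": [0, 0, 0], "rot": [0, 0, 0]}])

```text
time_s: 21.4
position: [0.4044, -0.277, 0.0258]
ee_rot: [0.067, 0.704, -0.068, 0.704]
wrist_force: [-1.5, 0.8, 5.6]
opening: 0.0264
```

Emit:
jog_arm(steps=[{"slide": [-0.25, 0, 0], "rot": [0, 0, 0]}, {"slide": [-0.5, 0, 0], "rot": [0, 0, 0]}, {"slide": [-0.8, 0, 0], "rot": [0, 0, 0]}, {"slide": [-0.6, 0, 0], "rot": [0, 0, 0]}, {"slide": [-0.3, 0, 0], "rot": [0, 0, 0]}])

```text
time_s: 21.9
position: [0.4045, -0.2771, 0.1252]
ee_rot: [0.067, 0.704, -0.068, 0.704]
wrist_force: [-0.5, -0.6, -2.0]
opening: 0.0264
```

Run:
```python
from h import *
state();c=cam("wrist");cv2.imwrite("pics/w18.png",c["pixels"]);plan(.4852,.0588,.12,4.6)
```

```text
t 21.90 pos [ 0.4045 -0.2771  0.1252] phi -11.02 tilt(x) [ 0.001 -0.002 -1.   ] F [-0.5 -0.6 -2. ] open 0.0264 j1 -0.67 j6 -0.48
t 21.95 pos [ 0.4049 -0.2773  0.1263] phi -11.02 tilt(x) [ 0.002 -0.003 -1.   ] F [-0.2  0.2 -0.1] open 0.0265 j1 -0.67 j6 -0.48
9 rows; rot each [-0.434  0.003  0.004]
{"slide":[0.015, 0.959, 0.041],"rot":[-0.434, 0.003, 0.004]}
{"slide":[0.016, 0.958, 0.07],"rot":[-0.434, 0.003, 0.004]}
{"slide":[0.016, 0.955, 0.099],"rot":[-0.434, 0.003, 0.004]}
{"slide":[0.016, 0.952, 0.127],"rot":[-0.434, 0.003, 0.004]}
{"slide":[0.016, 0.947, 0.156],"rot":[-0.434, 0.003, 0.004]}
{"slide":[0.017, 0.942, 0.185],"rot":[-0.434, 0.003, 0.004]}
{"slide":[0.017, 0.936, 0.213],"rot":[-0.434, 0.003, 0.004]}
{"slide":[0.017, 0.929, 0.242],"rot":[-0.434, 0.003, 0.004]}
{"slide":[0.017, 0.921, 0.27],"rot":[-0.434, 0.003, 0.004]}
```

View pics/w18.png

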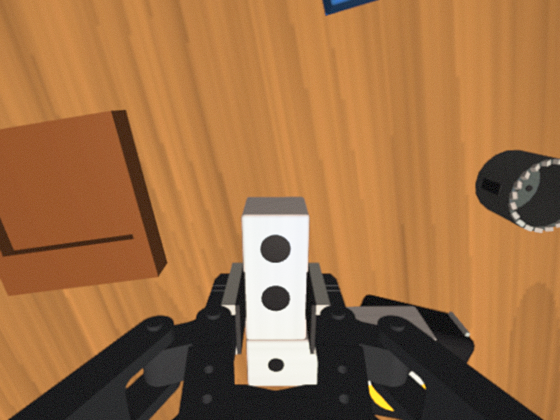

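Emit:
jog_arm(steps=[{"slide": [0, 0.4, 0.02], "rot": [-0.2, 0, 0]}, {"slide": [0, 0.8, 0.06], "rot": [-0.4, 0, 0]}, {"slide": [0, 0.95, 0.08], "rot": [-0.4, 0, 0]}, {"slide": [0, 0.95, 0.1], "rot": [-0.4, 0, 0]}, {"slide": [0, 0.95, 0.13], "rot": [-0.5, 0, 0]}])

```text
time_s: 22.45
position: [0.4414, -0.1169, 0.1209]
ee_rot: [0.021, 0.708, -0.021, 0.705]
wrist_force: [0.6, -0.7, -2.3]
opening: 0.0264
```

Emit:
jog_arm(steps=[{"slide": [0, 0.95, 0.16], "rot": [-0.5, 0, 0]}, {"slide": [0, 0.95, 0.18], "rot": [-0.5, 0, 0]}, {"slide": [0, 0.95, 0.21], "rot": [-0.5, 0, 0]}, {"slide": [0, 0.8, 0.22], "rot": [-0.3, 0, 0]}, {"slide": [0, 0.5, 0.15], "rot": [-0.2, 0, 0]}])

```text
time_s: 22.95
position: [0.4783, 0.0501, 0.1209]
ee_rot: [-0.029, 0.708, 0.029, 0.705]
wrist_force: [0.3, -0.6, -2.4]
opening: 0.0266
```

Emit:
jog_arm(steps=[{"slide": [0, 0.2, 0.05], "rot": [0, 0, 0]}, {"slide": [0, 0, 0], "rot": [0, 0, 0]}, {"slide": [0, 0, 0], "rot": [0, 0, 0]}])

```text
time_s: 23.25
position: [0.4799, 0.0551, 0.1219]
ee_rot: [-0.028, 0.708, 0.028, 0.706]
wrist_force: [0.3, -0.5, -2.3]
opening: 0.0263
```

Run:
```python
from h import *
state();c=cam("wrist");cv2.imwrite("pics/w19.png",c["pixels"]);plan(.4852,.0584,.06,4.6,4)
```

```text
t 23.25 pos [0.4799 0.0551 0.1219] phi 4.55 tilt(x) [-0.003 -0.001 -1.   ] F [ 0.3 -0.5 -2.3] open 0.0263 j1 0.04 j6 -0.04
t 23.30 pos [0.48   0.0549 0.1222] phi 4.51 tilt(x) [-0.002 -0.001 -1.   ] F [ 0.1 -0.1 -2.4] open 0.0266 j1 0.04 j6 -0.03
4 rows; rot each [-0.006 -0.009  0.002]
{"slide":[0.388, 0.02, 0.035],"rot":[-0.006, -0.009, 0.002]}
{"slide":[0.388, 0.02, 0.035],"rot":[-0.006, -0.009, 0.002]}
{"slide":[0.388, 0.02, 0.035],"rot":[-0.006, -0.009, 0.002]}
{"slide":[0.388, 0.02, 0.034],"rot":[-0.006, -0.009, 0.002]}
```

View pics/w19.png

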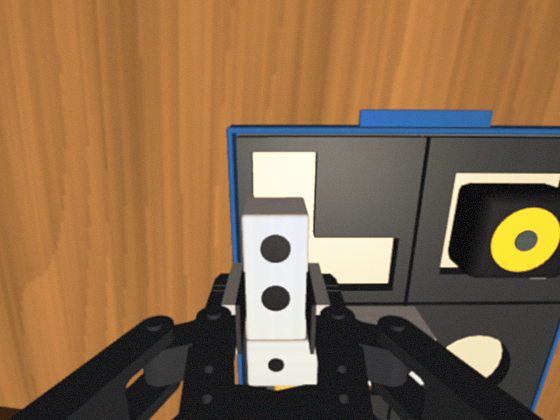

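Run:
```python
from h import *
c=cam("wrist");s,M,p=state();o=s["position"]
ex=np.array([np.cos(np.radians(4.6)),np.sin(np.radians(4.6)),0]);ey=np.array([-ex[1],ex[0],0])
for uv,z in (((253,180),.027),((253,180),.015),((315,180),.027),((315,180),.015),((284,152),.027),((284,152),.015),((350,237),.027),((393,260),.027),((393,260),.015),((350,285),.027),((350,285),.015)):
    P=onz(c,[uv],z)[0];print(uv,z,((P-o)@ex*1000).round(1),((P-o)@ey*1000).round(1))
```

```text
t 23.35 pos [0.4801 0.0548 0.1224] phi 4.49 tilt(x) [-0.002 -0.001 -1.   ] F [ 0.5  0.7 -2.2] open 0.0263 j1 0.04 j6 -0.03
(253, 180) 0.027 -15.7 28.9
(253, 180) 0.015 -16.6 26.1
(315, 180) 0.027 26.8 28.9
(315, 180) 0.015 28.2 26.1
(284, 152) 0.027 5.3 48.1
(284, 152) 0.015 5.6 46.3
(350, 237) 0.027 53.8 -13.3
(393, 260) 0.027 87.2 -31.9
(393, 260) 0.015 91.9 -37.9
(350, 285) 0.027 56.6 -53.0
(350, 285) 0.015 59.7 -60.2
```

Emit:
jog_arm(steps=[{"slide": [0.3, 0.02, 0.04], "rot": [-0.01, 0, 0]}, {"slide": [0.45, 0.02, 0.04], "rot": [-0.01, 0, 0]}, {"slide": [0.45, 0.02, 0.04], "rot": [0, 0, 0]}, {"slide": [0.25, 0.01, 0.02], "rot": [0, 0, 0]}, {"slide": [0.1, 0, 0], "rot": [0, 0, 0]}])

```text
time_s: 23.85
position: [0.4847, 0.0587, 0.0588]
ee_rot: [-0.029, 0.708, 0.028, 0.705]
wrist_force: [-0.9, -0.4, -1.9]
opening: 0.0267
```

Emit:
jog_arm(steps=[{"slide": [0, 0, 0], "rot": [0, 0, 0]}, {"slide": [0, 0, 0], "rot": [0, 0, 0]}, {"slide": [0, 0, 0], "rot": [0, 0, 0]}])

```text
time_s: 24.15
position: [0.4862, 0.0591, 0.0618]
ee_rot: [-0.029, 0.706, 0.029, 0.707]
wrist_force: [0.5, 0.1, -2.9]
opening: 0.0261
```

Run:
```python
from h import *
state();c=cam("wrist");cv2.imwrite("pics/w20.png",c["pixels"]);plan(.4852,.0584,.041,4.6,4)
c=cam("side");crop(c,250,160,390,265,5,"s20.png")
```

```text
t 24.15 pos [0.4862 0.0591 0.0618] phi 4.66 tilt(x) [ 0. -0. -1.] F [ 0.5  0.1 -2.9] open 0.0261 j1 0.05 j6 -0.03
t 24.20 pos [0.4861 0.0591 0.0617] phi 4.66 tilt(x) [ 0. -0. -1.] F [ 0.8 -0.1 -1.9] open 0.0261 j1 0.05 j6 -0.03
4 rows; rot each [0.004 0.001 0.   ]
{"slide":[0.129, -0.004, -0.006],"rot":[0.004, 0.001, 0.0]}
{"slide":[0.129, -0.004, -0.006],"rot":[0.004, 0.001, 0.0]}
{"slide":[0.129, -0.004, -0.006],"rot":[0.004, 0.001, 0.0]}
{"slide":[0.129, -0.004, -0.006],"rot":[0.004, 0.001, 0.0]}
```

View pics/w20.png

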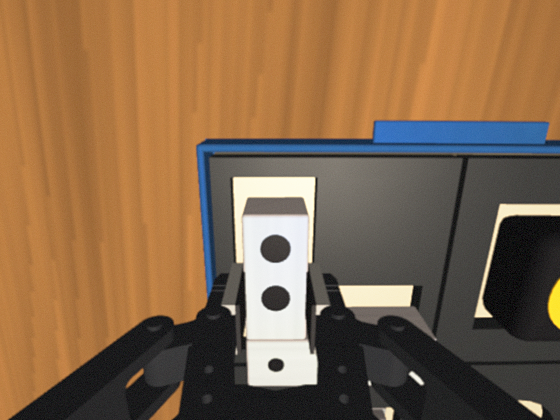

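View pics/s20.png

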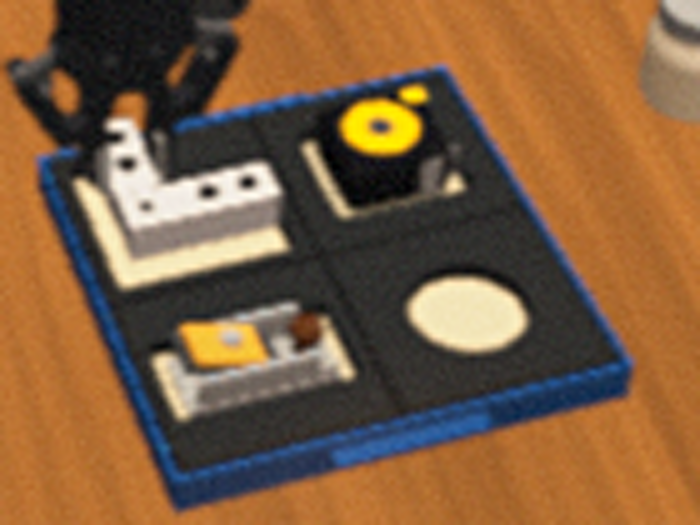

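Run:
```python
from h import *
c=cam("wrist");s,M,p=state();o=s["position"]
ex=np.array([np.cos(np.radians(4.6)),np.sin(np.radians(4.6)),0]);ey=np.array([-ex[1],ex[0],0])
for uv,z in (((275,178),.027),((234,200),.027),((316,200),.027),((385,286),.027),((414,295),.015),((275,214),.0658-.0+.0)):
    P=onz(c,[uv],z)[0];print(uv,z,((P-o)@ex*1000).round(1),((P-o)@ey*1000).round(1))
```

```text
t 24.30 pos [0.4859 0.0591 0.0614] phi 4.67 tilt(x) [-0. -0. -1.] F [ 0.5  0.3 -2.4] open 0.0267 j1 0.05 j6 -0.03
(275, 178) 0.027 -0.4 44.0
(234, 200) 0.027 -21.3 32.5
(316, 200) 0.027 20.6 32.6
(385, 286) 0.027 61.5 -17.5
(414, 295) 0.015 84.4 -31.0
(275, 214) 0.0658 -0.4 38.3
```

Emit:
jog_arm(steps=[{"slide": [0.2, -0.01, 0], "rot": [0, 0, 0]}, {"slide": [0.15, -0.01, 0], "rot": [0, 0, 0]}, {"slide": [0.08, 0, 0], "rot": [0, 0, 0]}, {"slide": [0, 0, 0], "rot": [0, 0, 0]}, {"slide": [0, 0, 0], "rot": [0, 0, 0]}])

```text
time_s: 24.8
position: [0.4855, 0.0583, 0.0433]
ee_rot: [-0.029, 0.707, 0.029, 0.706]
wrist_force: [1.3, 0.2, -2.1]
opening: 0.0266
```

Emit:
jog_arm(steps=[{"slide": [0.04, 0, 0], "rot": [0, 0, 0]}, {"slide": [0.03, 0, 0], "rot": [0, 0, 0]}, {"slide": [0.02, 0, 0], "rot": [0, 0, 0]}, {"slide": [0, 0, 0], "rot": [0, 0, 0]}, {"slide": [0, 0, 0], "rot": [0, 0, 0]}])

```text
time_s: 25.3
position: [0.4858, 0.0583, 0.0407]
ee_rot: [-0.029, 0.707, 0.029, 0.706]
wrist_force: [-3.2, 0.2, 6.3]
opening: 0.0265
```

Emit:
jog_arm(steps=[{"slide": [0, 0, 0], "rot": [0, 0, 0]}, {"slide": [0, 0, 0], "rot": [0, 0, 0]}, {"slide": [0, 0, 0], "rot": [0, 0, 0]}, {"slide": [0, 0, 0], "rot": [0, 0, 0]}], fingers=-1)

```text
time_s: 25.7
position: [0.4856, 0.0583, 0.0396]
ee_rot: [-0.029, 0.707, 0.029, 0.706]
wrist_force: [-0.3, -0.4, -0.7]
opening: 0.0822
```

Emit:
jog_arm(steps=[{"slide": [-0.4, 0, 0], "rot": [0, 0, 0]}, {"slide": [-0.9, 0, 0], "rot": [0, 0, 0]}, {"slide": [-0.9, 0, 0], "rot": [0, 0, 0]}, {"slide": [-0.8, 0, 0], "rot": [0, 0, 0]}, {"slide": [-0.4, 0, 0], "rot": [0, 0, 0]}])

```text
time_s: 26.2
position: [0.4868, 0.0584, 0.1793]
ee_rot: [-0.029, 0.705, 0.029, 0.708]
wrist_force: [0.3, -0.1, -0.1]
opening: 0.0852
```

Run:
```python
from h import *
state();c=cam("wrist");cv2.imwrite("pics/w21.png",c["pixels"])
for n in ("scene","side"):
    c=cam(n)
    crop(c,*((200,310,300,380) if n=="scene" else (310,260,380,320)),6,n+"_saw.png")
plan(.59,-.295,.17,4.6)
```

```text
t 26.20 pos [0.4868 0.0584 0.1793] phi 4.66 tilt(x) [ 0.003  0.    -1.   ] F [ 0.3 -0.1 -0.1] open 0.0852 j1 0.05 j6 -0.03
t 26.35 pos [0.4862 0.0583 0.176 ] phi 4.66 tilt(x) [-0. -0. -1.] F [ 0.3  0.3 -1.1] open 0.0851 j1 0.05 j6 -0.03
10 rows; rot each [ 0.002 -0.     0.   ]
{"slide":[0.015, -0.902, 0.187],"rot":[0.002, -0.0, 0.0]}
{"slide":[0.015, -0.902, 0.187],"rot":[0.002, -0.0, 0.0]}
{"slide":[0.015, -0.901, 0.187],"rot":[0.002, -0.0, 0.0]}
{"slide":[0.015, -0.901, 0.187],"rot":[0.002, -0.0, 0.0]}
{"slide":[0.015, -0.901, 0.187],"rot":[0.002, -0.0, 0.0]}
{"slide":[0.015, -0.901, 0.187],"rot":[0.002, -0.0, 0.0]}
{"slide":[0.015, -0.901, 0.187],"rot":[0.002, -0.0, 0.0]}
{"slide":[0.015, -0.901, 0.188],"rot":[0.002, -0.0, 0.0]}
{"slide":[0.015, -0.901, 0.188],"rot":[0.002, -0.0, 0.0]}
{"slide":[0.015, -0.901, 0.188],"rot":[0.002, -0.0, 0.0]}
```

View pics/w21.png

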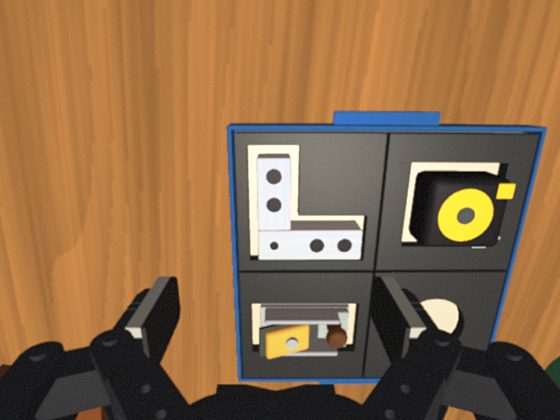

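View pics/scene_saw.png

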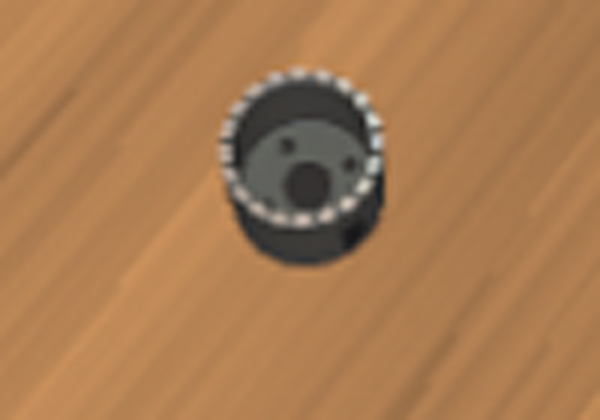

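Emit:
jog_arm(steps=[{"slide": [0, -0.5, 0.1], "rot": [0, 0, 0]}, {"slide": [0, -0.9, 0.2], "rot": [0, 0, 0]}, {"slide": [0, -0.95, 0.2], "rot": [0, 0, 0]}, {"slide": [0, -0.95, 0.2], "rot": [0, 0, 0]}, {"slide": [0, -0.95, 0.2], "rot": [0, 0, 0]}])

```text
time_s: 26.85
position: [0.5348, -0.1094, 0.1725]
ee_rot: [-0.028, 0.708, 0.029, 0.705]
wrist_force: [-0.1, 1.9, 1.1]
opening: 0.0853
```

Emit:
jog_arm(steps=[{"slide": [0, -0.95, 0.2], "rot": [0, 0, 0]}, {"slide": [0, -0.95, 0.2], "rot": [0, 0, 0]}, {"slide": [0, -0.95, 0.2], "rot": [0, 0, 0]}, {"slide": [0, -0.9, 0.2], "rot": [0, 0, 0]}, {"slide": [0, -0.7, 0.15], "rot": [0, 0, 0]}])

```text
time_s: 27.35
position: [0.5871, -0.2843, 0.1717]
ee_rot: [-0.028, 0.709, 0.029, 0.704]
wrist_force: [-0.5, 0.4, 0.2]
opening: 0.0855
```

Emit:
jog_arm(steps=[{"slide": [0, -0.3, 0.05], "rot": [0, 0, 0]}, {"slide": [0, 0, 0], "rot": [0, 0, 0]}, {"slide": [0, 0, 0], "rot": [0, 0, 0]}])

```text
time_s: 27.65
position: [0.5904, -0.2932, 0.1744]
ee_rot: [-0.028, 0.708, 0.03, 0.705]
wrist_force: [0.4, -0.3, 0.2]
opening: 0.0856
```

Run:
```python
from h import *
state();c=cam("wrist");cv2.imwrite("pics/w22.png",c["pixels"]);state()
print(onz(cam("scene"),[(250.3,334.5)],.0445))
```

```text
t 27.65 pos [ 0.5904 -0.2932  0.1744] phi 4.69 tilt(x) [-0.003  0.002 -1.   ] F [ 0.4 -0.3  0.2] open 0.0856 j1 -0.51 j6 -0.59
t 27.70 pos [ 0.5906 -0.2929  0.1751] phi 4.73 tilt(x) [-0.002  0.001 -1.   ] F [-0.1  0.6  0.4] open 0.0855 j1 -0.51 j6 -0.59
[[ 0.58942062 -0.29296376  0.0445    ]]
```

View pics/w22.png

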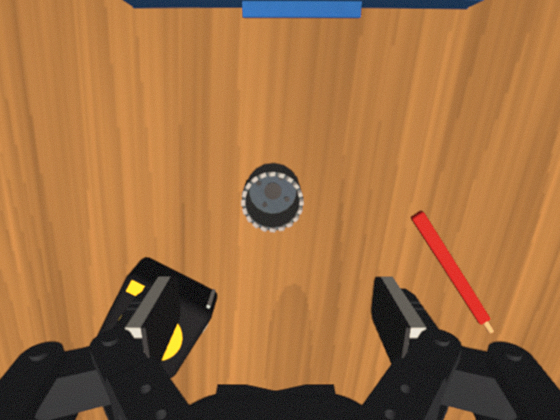

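Run:
```python
from h import *
c=cam("wrist");crop(c,225,150,320,245,6,"w23.png")
print(onz(c,[(272,201.5),(241,201),(303,201),(272,172),(272,231)],.0445).round(4))
print(onz(c,[(216,297)],.046),onz(c,[(216,297)],.02))
```

```text
[[ 0.5876 -0.2903  0.0445]
 [ 0.5625 -0.292   0.0445]
 [ 0.6126 -0.2877  0.0445]
 [ 0.5856 -0.2661  0.0445]
 [ 0.5897 -0.3159  0.0445]]
[[ 0.54501987 -0.38269408  0.046     ]] [[ 0.54115615 -0.39977339  0.02      ]]
```

View pics/w23.png

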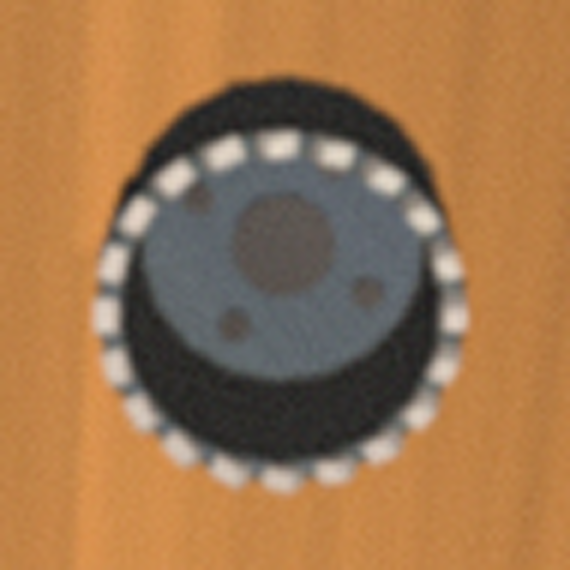

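Run:
```python
from h import *
plan(.588,-.2914,.0255,4.6,5)
```

```text
t 27.80 pos [ 0.5909 -0.2928  0.176 ] phi 4.75 tilt(x) [-0.001  0.    -1.   ] F [0.7 0.7 0.1] open 0.0850 j1 -0.51 j6 -0.59
5 rows; rot each [ 0.008 -0.003 -0.   ]
{"slide":[0.752, 0.008, -0.013],"rot":[0.008, -0.003, -0.0]}
{"slide":[0.752, 0.008, -0.013],"rot":[0.008, -0.003, -0.0]}
{"slide":[0.752, 0.008, -0.013],"rot":[0.008, -0.003, -0.0]}
{"slide":[0.752, 0.008, -0.013],"rot":[0.008, -0.003, -0.0]}
{"slide":[0.752, 0.008, -0.014],"rot":[0.008, -0.003, -0.0]}
```

Emit:
jog_arm(steps=[{"slide": [0.4, 0.02, -0.02], "rot": [0, 0, 0]}, {"slide": [0.8, 0.01, -0.02], "rot": [0, 0, 0]}, {"slide": [0.8, 0.01, -0.02], "rot": [0, 0, 0]}, {"slide": [0.5, 0, -0.01], "rot": [0, 0, 0]}, {"slide": [0.2, 0, 0], "rot": [0, 0, 0]}])

```text
time_s: 28.3
position: [0.586, -0.2913, 0.0634]
ee_rot: [-0.028, 0.709, 0.03, 0.704]
wrist_force: [-0.2, 0.4, 0.1]
opening: 0.0851
```

Emit:
jog_arm(steps=[{"slide": [0, 0, 0], "rot": [0, 0, 0]}, {"slide": [0, 0, 0], "rot": [0, 0, 0]}, {"slide": [0, 0, 0], "rot": [0, 0, 0]}])

```text
time_s: 28.6
position: [0.5887, -0.2933, 0.0699]
ee_rot: [-0.029, 0.706, 0.028, 0.707]
wrist_force: [0.6, 0.1, -0.2]
opening: 0.0852
```

Run:
```python
from h import *
state();c=cam("wrist");cv2.imwrite("pics/w24.png",c["pixels"])
plan(.588,-.2914,.0255,4.6,4)
```

```text
t 28.60 pos [ 0.5887 -0.2933  0.0699] phi 4.67 tilt(x) [ 0.001 -0.002 -1.   ] F [ 0.6  0.1 -0.2] open 0.0852 j1 -0.51 j6 -0.60
t 28.65 pos [ 0.5886 -0.2933  0.0698] phi 4.67 tilt(x) [ 0.001 -0.002 -1.   ] F [-0.6 -0.7 -0. ] open 0.0851 j1 -0.51 j6 -0.60
4 rows; rot each [0.004 0.005 0.006]
{"slide":[0.277, 0.013, -0.003],"rot":[0.004, 0.005, 0.006]}
{"slide":[0.277, 0.013, -0.003],"rot":[0.004, 0.005, 0.006]}
{"slide":[0.277, 0.013, -0.003],"rot":[0.004, 0.005, 0.006]}
{"slide":[0.277, 0.013, -0.003],"rot":[0.004, 0.005, 0.006]}
```

View pics/w24.png

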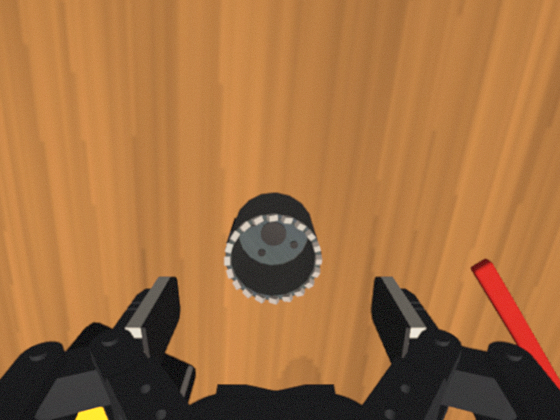

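Emit:
jog_arm(steps=[{"slide": [0.3, 0.02, 0], "rot": [0, 0, 0]}, {"slide": [0.4, 0.02, 0], "rot": [0, 0, 0]}, {"slide": [0.25, 0.01, 0], "rot": [0, 0, 0]}, {"slide": [0.12, 0, 0], "rot": [0, 0, 0]}, {"slide": [0.03, 0, 0], "rot": [0, 0, 0]}])

```text
time_s: 29.15
position: [0.5868, -0.2906, 0.0219]
ee_rot: [-0.028, 0.708, 0.029, 0.705]
wrist_force: [-0.3, -1.1, 0.3]
opening: 0.0852
```

Emit:
jog_arm(steps=[{"slide": [0, 0, 0], "rot": [0, 0, 0]}, {"slide": [0, 0, 0], "rot": [0, 0, 0]}, {"slide": [0, 0, 0], "rot": [0, 0, 0]}])

```text
time_s: 29.45
position: [0.5879, -0.2912, 0.0246]
ee_rot: [-0.029, 0.707, 0.028, 0.706]
wrist_force: [-0.1, 1.1, -0.3]
opening: 0.0851
```

Emit:
jog_arm(steps=[{"slide": [0, 0, 0], "rot": [0, 0, 0]}, {"slide": [0, 0, 0], "rot": [0, 0, 0]}, {"slide": [0, 0, 0], "rot": [0, 0, 0]}, {"slide": [0, 0, 0], "rot": [0, 0, 0]}, {"slide": [0, 0, 0], "rot": [0, 0, 0]}], fingers=1, squeeze=35)

```text
time_s: 29.95
position: [0.5878, -0.2911, 0.0244]
ee_rot: [-0.029, 0.707, 0.029, 0.706]
wrist_force: [-0.5, 1.5, 2.5]
opening: 0.0505
```

Run:
```python
from h import *
state();c=cam("wrist");cv2.imwrite("pics/w25.png",c["pixels"])
```

```text
t 29.95 pos [ 0.5878 -0.2911  0.0244] phi 4.66 tilt(x) [-0.001 -0.001 -1.   ] F [-0.5  1.5  2.5] open 0.0505 j1 -0.51 j6 -0.59
```

View pics/w25.png

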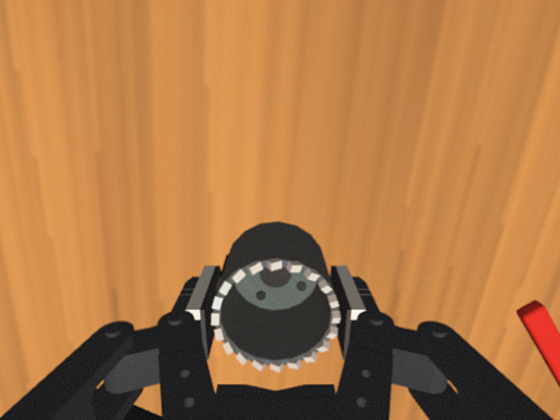

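Emit:
jog_arm(steps=[{"slide": [-0.25, 0, 0], "rot": [0, 0, 0]}, {"slide": [-0.5, 0, 0], "rot": [0, 0, 0]}, {"slide": [-0.8, 0, 0], "rot": [0, 0, 0]}, {"slide": [-0.6, 0.2, 0.05], "rot": [0, 0, 0]}, {"slide": [-0.2, 0.6, 0.2], "rot": [0, 0, 0]}])

```text
time_s: 30.5
position: [0.5955, -0.2603, 0.1218]
ee_rot: [-0.029, 0.706, 0.027, 0.707]
wrist_force: [1.2, -0.3, -1.3]
opening: 0.0508
```

Emit:
jog_arm(steps=[{"slide": [0, 0.9, 0.4], "rot": [0, 0, 0]}, {"slide": [0, 0.9, 0.4], "rot": [0, 0, 0]}, {"slide": [0, 0.9, 0.4], "rot": [0, 0, 0]}, {"slide": [0, 0.8, 0.35], "rot": [0, 0, 0]}, {"slide": [0, 0.6, 0.25], "rot": [0, 0, 0]}])

```text
time_s: 31.0
position: [0.6537, -0.0865, 0.1176]
ee_rot: [-0.029, 0.707, 0.03, 0.706]
wrist_force: [-0.4, 0.6, -0.2]
opening: 0.0508
```

Emit:
jog_arm(steps=[{"slide": [0, 0.35, 0.1], "rot": [0, 0, 0]}, {"slide": [0, 0.15, 0], "rot": [0, 0, 0]}, {"slide": [0, 0, 0], "rot": [0, 0, 0]}, {"slide": [0, 0, 0], "rot": [0, 0, 0]}])

```text
time_s: 31.4
position: [0.6555, -0.0699, 0.1177]
ee_rot: [-0.029, 0.707, 0.028, 0.706]
wrist_force: [-0.5, -0.1, -1.7]
opening: 0.0509
```

Run:
```python
from h import *
state();c=cam("wrist");cv2.imwrite("pics/w26.png",c["pixels"])
plan(.6557,-.0642,.065,4.6,4)
```

```text
t 31.40 pos [ 0.6555 -0.0699  0.1177] phi 4.60 tilt(x) [-0.002 -0.001 -1.   ] F [-0.5 -0.1 -1.7] open 0.0509 j1 -0.16 j6 -0.24
t 31.45 pos [ 0.6555 -0.0701  0.1177] phi 4.58 tilt(x) [-0.002 -0.001 -1.   ] F [-0.  -0.2 -1.9] open 0.0506 j1 -0.16 j6 -0.24
4 rows; rot each [-0.001 -0.006  0.002]
{"slide":[0.329, 0.037, 0.005],"rot":[-0.001, -0.006, 0.002]}
{"slide":[0.329, 0.037, 0.005],"rot":[-0.001, -0.006, 0.002]}
{"slide":[0.329, 0.037, 0.004],"rot":[-0.001, -0.006, 0.002]}
{"slide":[0.329, 0.037, 0.004],"rot":[-0.001, -0.006, 0.002]}
```

View pics/w26.png

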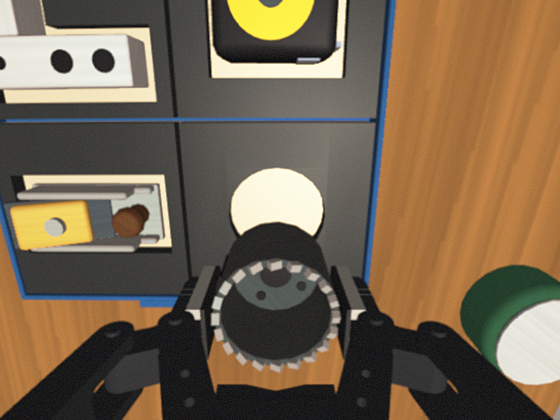

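Emit:
jog_arm(steps=[{"slide": [0.3, 0.04, 0.01], "rot": [0, 0, 0]}, {"slide": [0.4, 0.04, 0.01], "rot": [0, 0, 0]}, {"slide": [0.4, 0.04, 0], "rot": [0, 0, 0]}, {"slide": [0.15, 0.03, 0], "rot": [0, 0, 0]}, {"slide": [0.07, 0, 0], "rot": [0, 0, 0]}])

```text
time_s: 31.95
position: [0.655, -0.0623, 0.0624]
ee_rot: [-0.029, 0.708, 0.029, 0.705]
wrist_force: [-0.4, 0.4, -1.1]
opening: 0.0506
```

Emit:
jog_arm(steps=[{"slide": [0, 0, 0], "rot": [0, 0, 0]}, {"slide": [0, 0, 0], "rot": [0, 0, 0]}, {"slide": [0, 0, 0], "rot": [0, 0, 0]}])

```text
time_s: 32.25
position: [0.6566, -0.0627, 0.066]
ee_rot: [-0.029, 0.706, 0.029, 0.707]
wrist_force: [1.0, 0.1, -0.5]
opening: 0.0507
```

Run:
```python
from h import *
state();c=cam("wrist");cv2.imwrite("pics/w27.png",c["pixels"]);
plan(.6557,-.0642,.041,4.6,4)
```

```text
t 32.25 pos [ 0.6566 -0.0627  0.066 ] phi 4.66 tilt(x) [ 0. -0. -1.] F [ 1.   0.1 -0.5] open 0.0507 j1 -0.15 j6 -0.23
t 32.30 pos [ 0.6566 -0.0627  0.0659] phi 4.67 tilt(x) [ 0. -0. -1.] F [-0.3  0.1 -1.2] open 0.0509 j1 -0.15 j6 -0.23
4 rows; rot each [0.004 0.001 0.002]
{"slide":[0.155, -0.009, -0.006],"rot":[0.004, 0.001, 0.002]}
{"slide":[0.155, -0.009, -0.006],"rot":[0.004, 0.001, 0.002]}
{"slide":[0.155, -0.009, -0.006],"rot":[0.004, 0.001, 0.002]}
{"slide":[0.155, -0.009, -0.006],"rot":[0.004, 0.001, 0.002]}
```

View pics/w27.png

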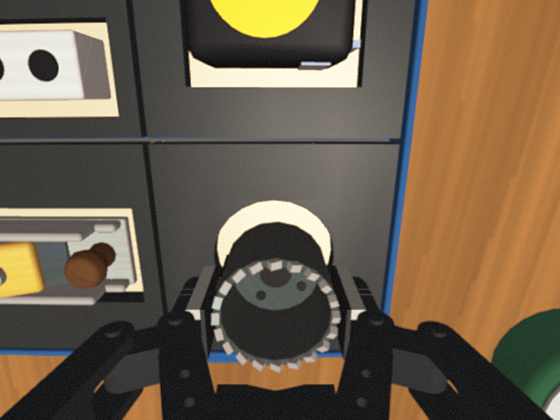

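Run:
```python
from h import *
c=cam("wrist");s,M,p=state();o=s["position"]
ex=np.array([np.cos(np.radians(4.6)),np.sin(np.radians(4.6)),0]);ey=np.array([-ex[1],ex[0],0])
for uv,z in (((274,201),.027),((217,240),.027),((331,240),.027),((275,223),.051)):
    P=onz(c,[uv],z)[0];print(uv,z,((P-o)@ex*1000).round(1),((P-o)@ey*1000).round(1))
```

```text
t 32.35 pos [ 0.6564 -0.0627  0.0657] phi 4.66 tilt(x) [-0. -0. -1.] F [-1.  -0.3 -0.7] open 0.0506 j1 -0.15 j6 -0.23
(274, 201) 0.027 -0.8 30.7
(217, 240) 0.027 -32.0 8.4
(331, 240) 0.027 30.4 8.5
(275, 223) 0.051 -0.3 27.3
```

Emit:
jog_arm(steps=[{"slide": [0.2, -0.02, -0.01], "rot": [0, 0, 0]}, {"slide": [0.2, -0.02, -0.01], "rot": [0, 0, 0]}, {"slide": [0.12, -0.01, 0], "rot": [0, 0, 0]}, {"slide": [0.04, 0, 0], "rot": [0, 0, 0]}, {"slide": [0, 0, 0], "rot": [0, 0, 0]}])

```text
time_s: 32.85
position: [0.655, -0.0647, 0.0416]
ee_rot: [-0.029, 0.707, 0.029, 0.706]
wrist_force: [0.7, -0.4, -0.5]
opening: 0.051
```

Emit:
jog_arm(steps=[{"slide": [0, 0, 0], "rot": [0, 0, 0]}, {"slide": [0.02, 0, 0], "rot": [0, 0, 0]}, {"slide": [0.03, 0, 0], "rot": [0, 0, 0]}, {"slide": [0.02, 0, 0], "rot": [0, 0, 0]}, {"slide": [0, 0, 0], "rot": [0, 0, 0]}])

```text
time_s: 33.35
position: [0.6553, -0.0647, 0.0395]
ee_rot: [-0.029, 0.707, 0.029, 0.706]
wrist_force: [0.4, -0.1, -1.1]
opening: 0.0504
```

Emit:
jog_arm(steps=[{"slide": [0.02, 0, 0], "rot": [0, 0, 0]}, {"slide": [0, 0, 0], "rot": [0, 0, 0]}, {"slide": [0, 0, 0], "rot": [0, 0, 0]}])

```text
time_s: 33.65
position: [0.6554, -0.0647, 0.0394]
ee_rot: [-0.029, 0.707, 0.029, 0.706]
wrist_force: [-2.3, -0.0, 3.4]
opening: 0.0508
```

Contact at 0.0394, as expected. Releasing and retreating.

Emit:
jog_arm(steps=[{"slide": [0, 0, 0], "rot": [0, 0, 0]}, {"slide": [0, 0, 0], "rot": [0, 0, 0]}, {"slide": [0, 0, 0], "rot": [0, 0, 0]}, {"slide": [0, 0, 0], "rot": [0, 0, 0]}], fingers=-1)

```text
time_s: 34.05
position: [0.6554, -0.0647, 0.0387]
ee_rot: [-0.029, 0.707, 0.029, 0.706]
wrist_force: [-0.4, -0.8, 0.6]
opening: 0.0853
```

Emit:
jog_arm(steps=[{"slide": [-0.3, 0, 0], "rot": [0, 0, 0]}, {"slide": [-0.8, 0, 0], "rot": [0, 0, 0]}, {"slide": [-1, 0, 0], "rot": [0, 0, 0]}, {"slide": [-1, -0.3, 0], "rot": [0, 0, 0]}, {"slide": [-0.8, -0.6, 0], "rot": [0, 0, 0]}])

```text
time_s: 34.55
position: [0.659, -0.0994, 0.1994]
ee_rot: [-0.03, 0.706, 0.03, 0.707]
wrist_force: [-0.1, -1.0, -0.1]
opening: 0.0852
```

Emit:
jog_arm(steps=[{"slide": [-0.4, -0.8, 0], "rot": [0, 0, 0]}, {"slide": [0, -0.6, 0], "rot": [0, 0, 0]}, {"slide": [0, -0.3, 0], "rot": [0, 0, 0]}, {"slide": [0, 0, 0], "rot": [0, 0, 0]}, {"slide": [0, 0, 0], "rot": [0, 0, 0]}])

```text
time_s: 35.05
position: [0.6639, -0.1675, 0.2101]
ee_rot: [-0.028, 0.707, 0.029, 0.706]
wrist_force: [-0.2, 1.0, -0.1]
opening: 0.0853
```

Run:
```python
from h import *
state();c=cam("wrist");cv2.imwrite("pics/w28.png",c["pixels"])
c=cam("side");cv2.imwrite("pics/s28.png",c["pixels"])
c=cam("scene");cv2.imwrite("pics/sc28.png",c["pixels"])
```

```text
t 35.05 pos [ 0.6639 -0.1675  0.2101] phi 4.67 tilt(x) [-0.003  0.001 -1.   ] F [-0.2  1.  -0.1] open 0.0853 j1 -0.30 j6 -0.38
```

View pics/w28.png

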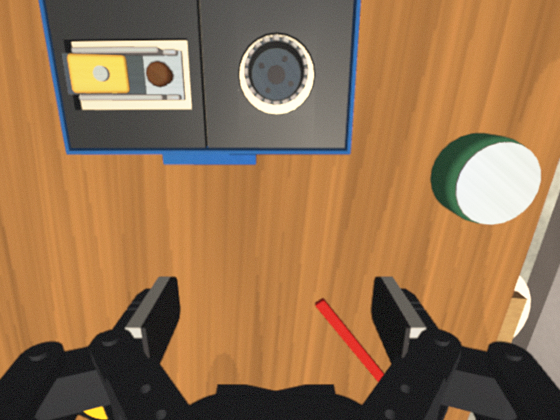

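View pics/s28.png

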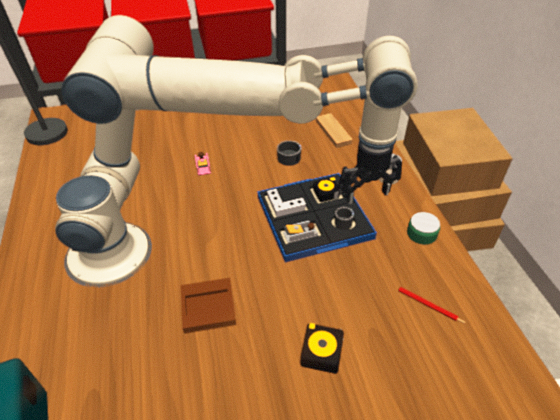

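View pics/sc28.png

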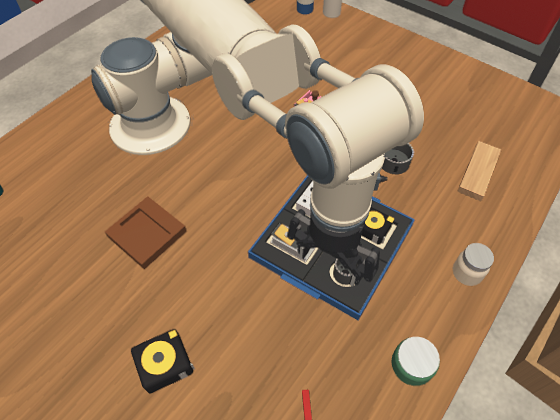

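Run:
```python
from h import *
c=cam("side");crop(c,250,165,385,260,5.5,"s29.png")
```

```text
(no output)
```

View pics/s29.png

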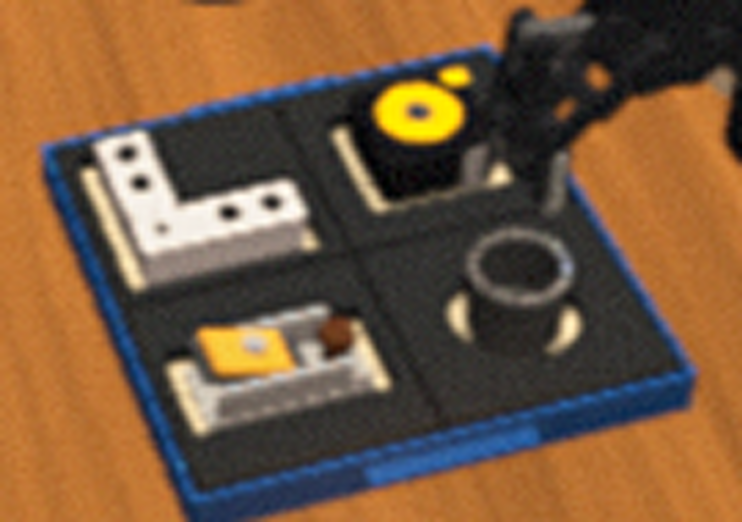

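All four pieces sit flat in their cut-outs with pale floor showing around them, and the gripper is clear. Handing in.

```bash
python3 -c "
from cell import ticket,monitor
print(monitor.sense()['time_s']);print(ticket.finish_job())"
```

```text
35.25
the job is handed in; nothing more can be done
None
```

The small tape, palm plane, clamping square and small hole saw are back in the tray, each in its own cut-out, placed in the order you gave. The job took 35.25 s of the 109 s allowed, and the hand-in reported no verdict.

- **Set-down:** Each piece was lowered until the wrist force showed gentle contact, a few newtons. The tool height at contact matched the height gripped plus the 15 mm cut-out floor, to within about 1 mm, and only then did I open the gripper.
- **Final pictures:** The wrist and side views show all four pieces sitting flat with pale floor visible around them, the hole saw standing mouth up, and the gripper clear. The big tape, big saw, pink plane and brown inlay are where they were.
- **Disagreements:** The scene and side cameras differed by about 4 mm in y on the tray. I used their average, which the wrist camera confirmed to about 1 mm. I gripped the square by its other leg, because the big tape was too close to the suggested grip point.

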